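# Hang the shelf bracket on the windowsill rack and check it with the level

## Robot

A 6-joint arm with a two-finger parallel gripper is mounted at the origin on the work surface. World frame = base frame: x ahead of the robot, y to its left, z up, the work surface at z = 0. Lengths are in mm, angles in rad, forces in N, time in s.
With the tool pointing down it reaches from about 325 to 925 mm from the base axis. Payload 3.1 kg.
Tool frame: the origin (TCP) lies between the finger pads; the fingertips stand 14 mm ahead of it and the grasp point (between the pads) lies 5 mm behind it; z points along the fingers, y is the direction in which the jaws open and shut (so a half turn about z gives the same grasp; the last joint's range is limited). The gripper opens to 85 mm and grips with 20 to 120 N. Pads are 22 mm wide; open, the fingers measure 114 mm over their backs; the gripper's body (76 mm by 85 mm) begins 54 mm behind the grasp point. The pads swing forward as they close: fully open they stand 13 mm farther back than shut.
Start: joints at [-1.27, 0.217, 1.613, -0, 1.311, -0.112], TCP at [250.756, -572.504, 208] pointing down, gripper open.
Joint ranges: [-2.75, 2.75], [-0.78, 2.1], [0.31, 2.55], [-1.13, 4.27], [0.13, 2.63], [-2.58, 2.58]. Speed limits (rad/s): [2.79, 2.79, 3.14, 3.14, 3.14, 3.14].

## Interface

Orientations are given as a 3x3 rotation matrix whose columns are the frame's x, y, z axes.
In Python, from cell import bot, viewer gives the robot as it stands.
- The arm moves only by the tool carry_out, never from a script. Its argument "series" is one flat list of numbers, 7 for each row, row after row: the shift along the world's x, y, z in mm, then the turn, a rotation vector about the world's x, y, z in rad, then the opening, from -1 (shut) to 1 (fully open), so that 0 is half open. In form: [tx, ty, tz, wx, wy, wz, grip, tx, ty, tz, wx, wy, wz, grip, ...]. A call has exactly 8 rows; each row shifts and turns the pose as measured when the row begins; what a row does not reach is not made up. A row lasts 1/12 s, in which the tool goes at most 41.7 mm and 7.16 degrees, less where a joint would pass 70% of its speed; a pose out of reach is approached as far as the arm can. A call is refused whole if a number of a shift passes 41.7 or a number of a turn 0.125, either way. A call with a gripper value outside its range is refused whole. The fingers move at their own pace and stop on an object; "grip_force" is the grip in N (left out, the last holds). Time passes only in rows, so rows that do not move let the fingers close, or fill a call up. It gives the time, the measured TCP pose, the force and the opening at its end, in the units of the state.
- bot.sense(): the state, without advancing time (a new reading comes with each control period).
- viewer.camera(name): name is "side" or "top"; returns a dict with "pixels" (420x560x3 uint8, blue, green, red), "intrinsics" (3x3 intrinsics, pixels), "D" ([k1, k2, p1, p2, k3] as OpenCV has them; the pictures are not rectified), "R" (3x3) and "t" (3): a world point X has camera coordinates R X + t. Camera axes: x right, y down, z forward; pixel columns grow to the right and rows downward; lengths in mm; the calibration is good to about 2 mm. A picture is of the moment at which its call begins. There is no depth.
- bot.job_done(): hands the job in, once; it reports no verdict.
The state is a dict: "time_s": time; "joint_pos": joint angles; "joint_velocities": joint speeds; "tau": joint torques, N m; "position": TCP position; "tcp_rot": TCP orientation; "contact_force": force on the tool from outside, world axes, zero at the start; "ft_torque": the same for the moment, N m; "opening": finger opening in mm.
Only numpy, scipy, OpenCV 4.12 (cv2) and the standard library are available. Lean on these libraries where they do the work, as an engineer would, in place of code of your own. Each camera call takes 0.05 s, during which the arm holds its last target.

## Task

Hang the blue bracket on the white rack: pass both claws through the two slots in the uprights, lower it so the claws hook behind them, and press it down until the roller catch snaps and it sits fully home. Then lay the spirit level, right way up, lengthwise along the middle of the top of the bracket's arm, let go and back away. Leave the other things on the sill where they are, keep the tumbler of screws upright, and do not bump the light bar above the slots.

Things in the scene. Friction and masses are not known exactly. Their poses are not given: they have to be found in the camera images.
- bracket: Blue steel shelf bracket, 0.28 kg, standing on the sill the way up it is used. Origin: middle of the lower edge of its back plate's rear face; x to the claw side (into the rack), y along the plate, z up. In mm: plate x -6 to 0, 100 wide, 80 high; arm x -116 to -6, 26 wide, z 50 to 64; under it a gusset 6 thick, x -70 to -6, z 0 to 50.
- claw_l (a point): Steel claw on the bracket's rear at y = +40 mm, 8 mm wide. Site: underside of its neck where it leaves the plate, bracket point (0, +40, 62) mm. Neck: x 0 to 14, z 62 to 72. A tooth hangs from its end down to z = 46 (x 6.5 to 14 down to z = 50, then x 9 to 14), so it hooks behind a 4 mm thick upright.
- claw_r (a point): Steel claw on the bracket's rear at y = -40 mm, 8 mm wide. Site: underside of its neck where it leaves the plate, bracket point (0, -40, 62) mm. Neck: x 0 to 14, z 62 to 72. A tooth hangs from its end down to z = 46 (x 6.5 to 14 down to z = 50, then x 9 to 14), so it hooks behind a 4 mm thick upright.
- striker (a point): Centre of the steel diamond (15 mm wide and high, x 1 to 13 mm) in the middle behind the bracket's plate: bracket point (7, 0, 14) mm. The catch's rollers close over it.
- bar_grip (a point): Point inside the bracket's arm at its half height, 92 mm in front of the plate's rear face: bracket point (-92, 0, 57) mm. The fingers fit either side of the arm (26 mm wide); the gusset does not reach this far out. Axes as the bracket's.
- bar_top (a point): Middle of the flat top of the bracket's arm (110 mm long, 26 mm wide): bracket point (-61, 0, 64) mm. The level belongs here. Axes as the bracket's.
- rack: Fixed rack: dark base plate 130 wide, 12 thick; two white uprights, 30 wide, 300 high, at y = +40 and -40 mm, smooth low-friction enamel, faces 4 mm thick, hollow behind. Origin: on the sill, midway between the uprights, in the plane of their front faces; x into the slots, away from the side the bracket comes from; z up. Between the uprights at z = 78.5 mm: a catch of two sprung rollers.
- seat (a point): Where the bracket's origin is when locked home: rack point (0, 0, 60) mm, axes parallel (play 2.5 mm in x, 3.5 in y). To enter the slots the bracket must be 16 to 28 mm higher (22 is the middle); push in till its plate touches the uprights, then lower. By its own weight it stops on the rollers about 10 mm too high; pressing past them takes about 10 to 15 N.
- slot_l (a point): Middle of the slot in the +y upright, on its front face: 15 mm wide, 38 mm high, rack point (0, 40, 141) mm, so the slot reaches from z = 122 to 160 mm. Axes as the rack's.
- slot_r (a point): The same for the -y upright: rack point (0, -40, 141) mm.
- light_bar: Fixed aluminium light bar on the rack: 130 mm long (y), 22 deep, its middle 74 mm in front of the uprights' faces, underside 276 mm above the sill (152 above the hung arm's top). A tool held upright over the arm runs into it; tilted 25 to 40 degrees, fingers pointing forward under the bar, it passes. Origin and axes as the rack's.
- roller_l (a joint): Catch roller on the +y side: 0 at rest, up to 0.006 m when pushed aside. About 0.0035 when the striker passes, about 0.001 when it is locked home.
- roller_r (a joint): The same on the -y side.
- level: Chrome pocket spirit level, a bar 100 long (x), 20 wide (y), 34 high (z), about 0.16 kg, lying right way up (yellow vial on top) on the screw carton. Origin: centre of its underside. Held about 34 mm off its middle, at the end away from the uprights, it can be laid down without the tool meeting the light bar; it must be taken at the same tilt at which it is laid.
- dowel_a: Pine dowel, 14 mm thick, 140 mm long, lying along its x. Leave alone. Origin: under its middle.
- dowel_b: Second pine dowel, the same.
- tumbler: Glass tumbler with silver screws, 72 mm across, 85 mm high. Leave alone. Origin: centre of its underside.
- clamp: White plastic spring clip clamp, about 105 x 45 mm, 22 mm high. Leave alone. Origin: under its middle.
- hinge: Grey aluminium hinge with a half-raised cover plate, 60 x 90 mm, 30 mm high. Leave alone. Origin: under its pin.
- screwdriver: Green-handled screwdriver lying on the sill. Leave alone.
- screwbox: Fixed cardboard carton of screws with a paper band, 130 x 70 mm, 50 mm high; the level starts on top of it. Origin: centre of its underside, x along its length.
Mind the look-alikes: they are no part of the job. What is shaped like the level but green is not meant.

How it is judged:
By the outcome, as a careful person would: the job done as asked, in the order asked, and still so for the second after the job is handed in, with the robot touching nothing.
It also fails if it takes over 61 s, if anything falls off the work surface, if the arm or the gripper's body presses on something with over 40 N, if the wrist force passes 120 N, or if a joint passes its speed limit or range.

## Working session

There is one attempt and no reset: what is moved stays moved. The work goes in short steps, Python scripts to look and compute and a tool call to move; the robot and the scene stay as the last step left them, time stands still between calls to the robot, and variables do not carry over. Pictures are saved under pics/ and viewed, and the job is handed in when it is done.

Besides the shell and the picture viewer there is one more tool, called after "Call:" as name(argument=value, ...), one argument or row to a line, values as JSON. carry_out: Moves the arm, as the interface text tells. Its arguments: {"type":"object","properties":{"series":{"type":"array","items":{"type":"number"}},"grip_force":{"type":"number"}},"required":["series"]}

```bash
ls; mkdir -p pics; cat > h.py <<'E'
import numpy as np, cv2
from cell import bot, viewer
def cam(n,f=None):
    c=viewer.camera(n)
    c={k:(np.array(v) if k!='pixels' else np.array(v)) for k,v in c.items()}
    if f: cv2.imwrite('pics/'+f,c['pixels'])
    return c
def ray(c,u,v):
    p=cv2.undistortPoints(np.array([[[u,v]]],float),c['intrinsics'],c['D'])[0,0]
    d=c['R'].T@np.array([p[0],p[1],1.]); o=-c['R'].T@c['t']; return o,d/np.linalg.norm(d)
def onz(c,u,v,z):
    o,d=ray(c,u,v); return o+d*(z-o[2])/d[2]
def proj(c,X):
    r,_=cv2.Rodrigues(c['R']); return cv2.projectPoints(np.atleast_2d(np.array(X,float)),r,c['t'],c['intrinsics'],c['D'])[0][:,0]
def tri(a,pa,b,pb):
    o1,d1=ray(a,*pa);o2,d2=ray(b,*pb)
    A=np.stack([d1,-d2],1);s=np.linalg.lstsq(A,o2-o1,rcond=None)[0]
    p,q=o1+d1*s[0],o2+d2*s[1]; return (p+q)/2,np.linalg.norm(p-q)
E
python3 - <<'E'
from h import *
import pickle
a=cam('side','side0.png');b=cam('top','top0.png')
pickle.dump((a,b),open('c0.pkl','wb'))
for c in(a,b): print(-c['R'].T@c['t'],c['R'].round(2).tolist(),c['intrinsics'].round(0).tolist(),c['D'])
print(bot.sense())
E
```

```text
pics
[ 404.6246307  -968.27853937  838.21895245] [[0.99, -0.13, -0.01], [-0.09, -0.6, -0.8], [0.09, 0.79, -0.6]] [[462.0, 0.0, 275.0], [0.0, 462.0, 213.0], [0.0, 0.0, 1.0]] [0.01151783 0.         0.         0.         0.        ]
[ 319.43598138   -7.44183464 1469.17572391] [[-0.01, -1.0, -0.01], [-0.99, 0.02, -0.16], [0.16, 0.01, -0.99]] [[543.0, 0.0, 268.0], [0.0, 543.0, 212.0], [0.0, 0.0, 1.0]] [-0.20013167  0.          0.          0.          0.        ]
{'time_s': 0.1, 'joint_pos': array([-1.27019807e+00,  2.17678465e-01,  1.61476979e+00,  7.91936084e-06,
        1.31132353e+00, -1.12195253e-01]), 'joint_velocities': array([ 9.63592603e-05, -1.76535205e-03, -4.31554569e-03,  1.55920336e-03,
        9.94016885e-04, -8.94890692e-04]), 'tau': array([-6.26507808e-04, -3.98072970e+01, -3.04971421e+01, -1.08480974e-04,
        4.23444144e-03, -1.19404697e-05]), 'position': array([ 250.52226333, -571.73579068,  206.8011057 ]), 'tcp_rot': array([[ 9.16004626e-01,  4.01167195e-01, -6.37908808e-04],
       [ 4.01167624e-01, -9.16002290e-01,  2.08367529e-03],
       [ 2.51576241e-04, -2.16456456e-03, -9.99997626e-01]]), 'contact_force': array([ 0.68346911, -0.26225342,  0.18129568]), 'ft_torque': array([-0.03021509,  0.00725924, -0.03048455]), 'opening': 85.16696717681441}
```

View pics/side0.png

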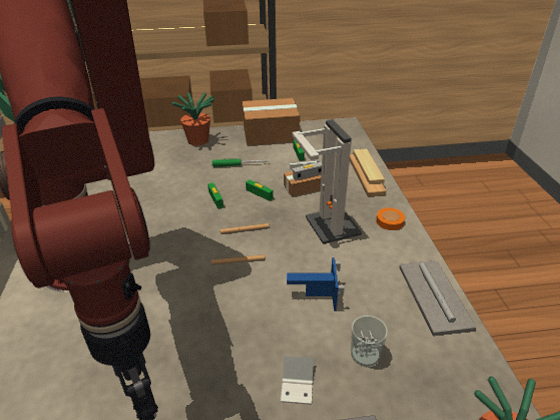

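View pics/top0.png

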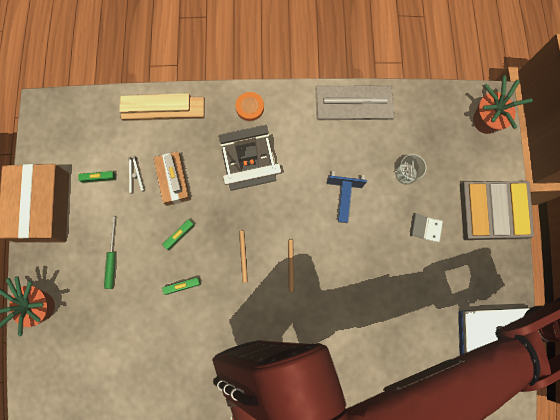

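Side view: bracket at (315,283), rack at (335,190), level on the carton at about (305,172). Top view: bracket at (346,195), rack at (250,160), level at (170,175), green level look-alikes at (97,176), (178,234) and (181,286). Next, close crops.

```bash
python3 - <<'E'
import pickle,cv2,numpy as np
a,b=pickle.load(open('c0.pkl','rb'))
def cr(im,x,y,w,h,s): return cv2.resize(im[y:y+h,x:x+w],None,fx=s,fy=s,interpolation=cv2.INTER_CUBIC)
cv2.imwrite('pics/t_rack.png',cr(b['pixels'],120,110,160,110,5))
cv2.imwrite('pics/t_br.png',cr(b['pixels'],310,150,120,90,6))
cv2.imwrite('pics/s_br.png',cr(a['pixels'],270,240,130,100,6))
cv2.imwrite('pics/s_rack.png',cr(a['pixels'],270,110,130,140,4))
E
```

```text
(no output)
```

View pics/t_rack.png

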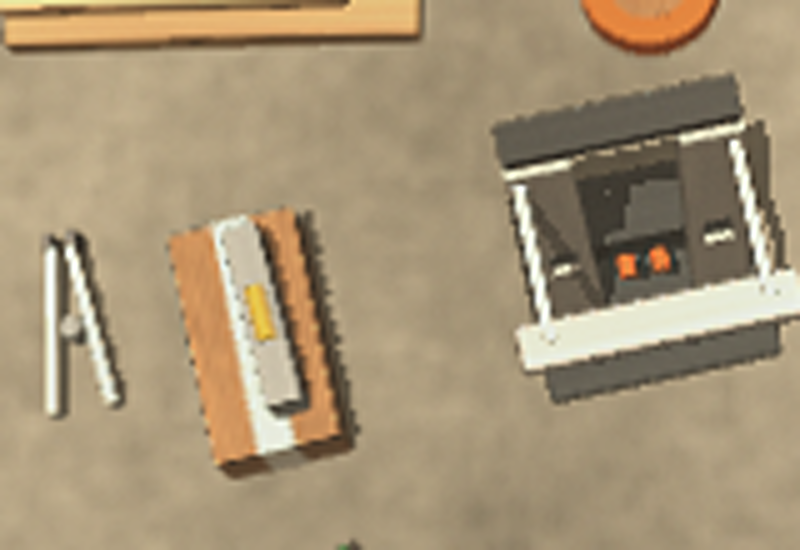

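View pics/t_br.png

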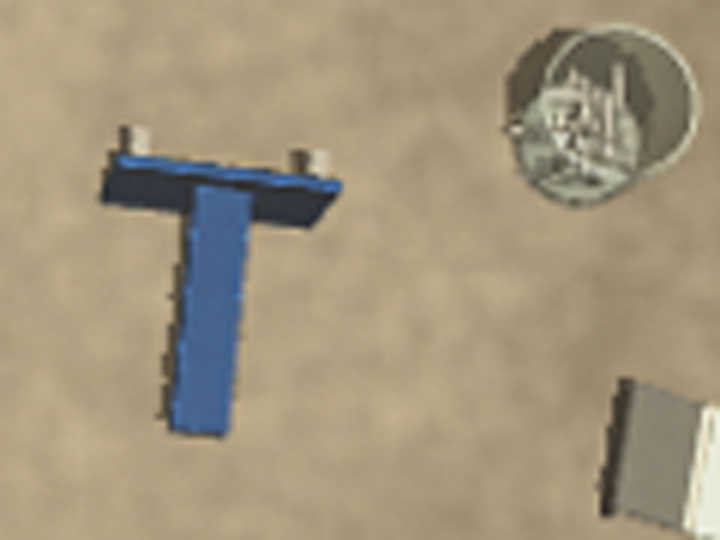

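View pics/s_br.png

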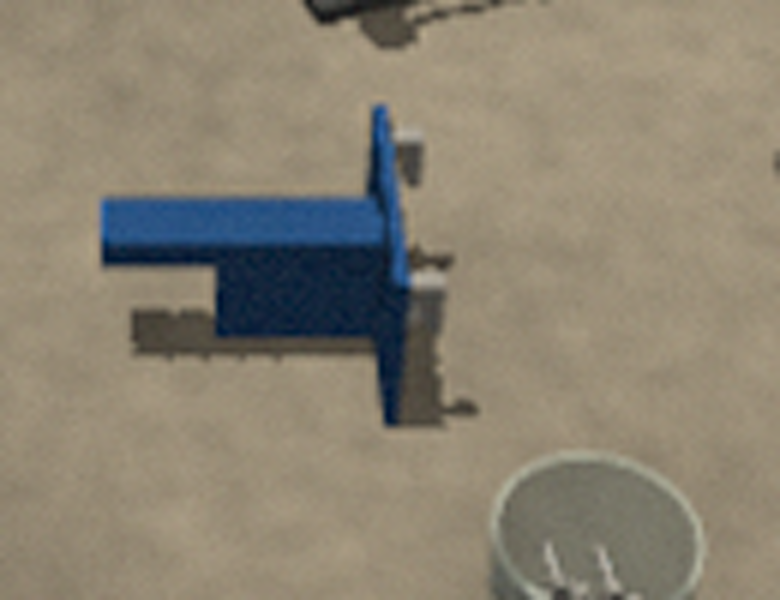

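View pics/s_rack.png

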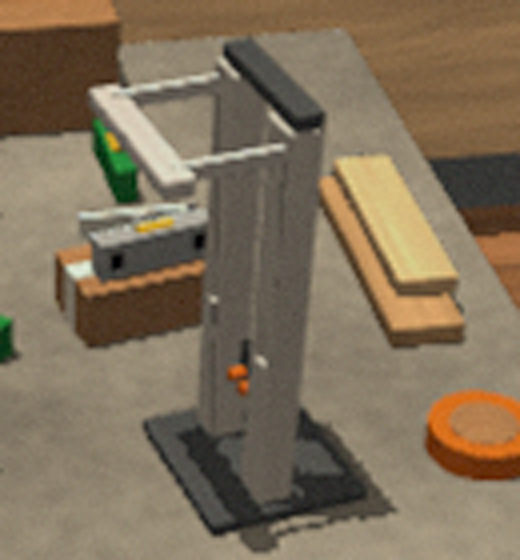

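```bash
cat > m1.py <<'E'
from h import *
import pickle
a,b=pickle.load(open('c0.pkl','rb'))
f=lambda u,v:(120+u/5,110+v/5)
g=lambda u,v:(270+u/4,110+v/4)
k=lambda u,v:(310+u/6,150+v/6)
print('specks',tri(b,f(566,268),a,g(213,300)),tri(b,f(718,235),a,g(262,362)))
# light bar corners (top)
for n,p,q in [('lb L back',(516,330),(92,90)),('lb R front',(800,310),(170,190))]: print(n,tri(b,f(*p),a,g(*q)))
print('cap Lback',tri(b,f(493,127),a,g(226,45)),'cap Rback',tri(b,f(735,75),a,g(322,120)))
print('base L',onz(b,*f(552,402),12), 'R',onz(b,*f(780,352),12))
print('base side near', onz(a,*g(215,530),12),'farL',onz(a,*g(147,422),12),'R',onz(a,*g(395,497-15),12))
# blue arm
hsv=cv2.cvtColor(b['pixels'],cv2.COLOR_BGR2HSV)
m=cv2.inRange(hsv,(100,100,90),(125,255,255)); m[:150]=0;m[230:]=0;m[:,:310]=0;m[:,400:]=0
m[:182]=0
cs=max(cv2.findContours(m,0,2)[0],key=cv2.contourArea)
P=np.array([onz(b,*p,64)[:2] for p in cs[:,0].astype(float)])
r=cv2.minAreaRect(P.astype(np.float32));print('arm',r,cv2.boxPoints(r))
for n,p in [('armend L',(168,432)),('armend R',(229,437)),('arm top L',(195,187)),('arm top R',(251,190))]: print(n,onz(b,*k(*p),64))
for n,p in [('plate L',(117,152)),('plate R',(343,181))]: print(n,onz(b,*k(*p),80))
# side
k2=lambda u,v:(270+u/6,240+v/6)
for n,p in [('armend far',(102,198)),('armend near',(102,245))]: print('side',n,onz(a,*k2(*p),64))
for n,p in [('plate far',(381,103)),('plate near',(402,283))]: print('side',n,onz(a,*k2(*p),80))
# level
for n,p in [('ll',(220,222)),('lr',(258,215)),('bl',(264,405)),('br',(302,400))]: print('lev',n,onz(b,*f(*p),84))
for n,p in [('vial top',(256,286)),('vial bot',(266,338))]: print('lev',n,onz(b,*f(*p),84))
for n,p in [('near-left top',(93,240)),('vial mid',(155,225))]: print('side lev',n,onz(a,*g(*p),84))
for n,p in [('ul',(172,236)),('ur',(295,208)),('bl',(222,465)),('br',(347,438))]: print('box',n,onz(b,*f(*p),50))
E
python3 m1.py
```

```text
specks (array([665.25098089,  88.73999045, 119.31376305]), np.float64(0.7399996326946984)) (array([681.62219107,  10.56237761, 119.35508767]), np.float64(1.3156696535458432))
lb L back (array([586.98749733,  99.66218895, 284.73206414]), np.float64(14.317442950419624))
lb R front (array([604.62541666, -28.11346783, 279.75830333]), np.float64(4.077784361286751))
cap Lback (array([675.75779451, 108.56281298, 305.7630413 ]), np.float64(13.655637299142878)) cap Rback (array([ 7.04941702e+02, -3.35176296e-01,  3.04329321e+02]), np.float64(1.2483239129869699))
base L [616.77627633 104.27625266  12.        ] R [642.74481502 -21.16398738  12.        ]
base side near [646.81154482 -31.46841631  12.        ] farL [622.88423222  94.88033817  12.        ] R [782.69320587   1.32943435  12.        ]
arm ((572.3887329101562, -201.45755004882812), (24.881711959838867, 107.28102111816406), 82.4332275390625) [[ 517.5771  -206.72661]
 [ 623.9239  -220.85353]
 [ 627.2004  -196.18849]
 [ 520.8536  -182.06157]]
armend L [ 517.37426107 -181.30523081   64.        ]
armend R [ 514.72669106 -208.04715458   64.
[... 376 characters left out ...]
4.975549     80.        ]
side plate near [ 624.0791471  -262.92490801   80.        ]
lev ll [703.07594944 276.05183906  84.        ]
lev lr [706.42141892 255.60690377  84.        ]
lev bl [603.20661302 250.38370049  84.        ]
lev br [605.50299885 230.24426757  84.        ]
lev vial top [667.53611706 255.85247429  84.        ]
lev vial bot [639.20787885 249.94997581  84.        ]
side lev near-left top [604.47622584 236.29773544  84.        ]
side lev vial mid [655.81478735 251.04350349  84.        ]
box ul [705.26396216 309.46799585  50.        ]
box ur [719.37197238 241.71829769  50.        ]
box bl [577.80074598 279.03015413  50.        ]
box br [591.32852866 211.44343334  50.        ]
```

```bash
cat >> h.py <<'E'
from scipy.spatial.transform import Rotation as Ro
def toolR(yaw,t):  # degrees; x-ish forward tilt, jaws across
    y,t=np.radians([yaw,t]);z=np.array([np.cos(y)*np.sin(t),np.sin(y)*np.sin(t),-np.cos(t)])
    yy=np.array([np.sin(y),-np.cos(y),0]); return np.stack([np.cross(yy,z),yy,z],1)
def plan(grasp,yaw,t,n=8,back=0):
    s=bot.sense();R=toolR(yaw,t);T=np.array(grasp)+(5-back)*R[:,2]
    w=Ro.from_matrix(R@s['tcp_rot'].T).as_rotvec();d=T-s['position']
    print('t',round(s['time_s'],2),'target',T.round(1),'d',d.round(1),'w',w.round(3),'| per row',(d/n).round(1),(w/n).round(4),'minrows',max(np.linalg.norm(d)/41,np.linalg.norm(w)/.12).round(1))
    print('F',s['contact_force'].round(1),'op',round(s['opening'],1),'q',s['joint_pos'].round(2))
E
python3 - <<'E'
from h import *
plan([541.2,-199.9,57],-8,32,n=16,back=100)
E
```

```text
t 0.1 target [ 491.3 -192.9  137.6] d [240.8 378.8 -69.2] w [ 0.075 -0.56  -0.538] | per row [15.1 23.7 -4.3] [ 0.0047 -0.035  -0.0337] minrows 11.1
F [ 0.7 -0.3  0.2] op 85.2 q [-1.27  0.22  1.61  0.    1.31 -0.11]
```

Call:
carry_out(
  series=[15, 24, 0, 0.005, -0.035, -0.034, 1, 15, 24, 0, 0.005, -0.035, -0.034, 1, 15, 24, 0, 0.005, -0.035, -0.034, 1, 15, 24, 0, 0.005, -0.035, -0.034, 1, 15, 24, 0, 0.005, -0.035, -0.034, 1, 15, 24, 0, 0.005, -0.035, -0.034, 1, 15, 24, 0, 0.005, -0.035, -0.034, 1, 15, 24, 0, 0.005, -0.035, -0.034, 1],
  grip_force=90,
)

```text
time_s: 0.77
position: [371.5, -374.1, 201.4]
tcp_rot: [[0.951, 0.115, 0.286], [0.118, -0.993, 0.008], [0.285, 0.026, -0.958]]
contact_force: [0.6, -0.6, -1.1]
opening: 85.5
```

```bash
python3 - <<'E'
from h import *
plan([541.2,-199.9,57],-8,32,n=8,back=100)
E
```

```text
t 0.77 target [ 491.3 -192.9  137.6] d [119.9 181.2 -63.9] w [ 0.023 -0.27  -0.25 ] | per row [15.  22.6 -8. ] [ 0.0029 -0.0338 -0.0312] minrows 5.5
F [ 0.6 -0.6 -1.1] op 85.5 q [-1.09 -0.11  1.99  0.29  1.14  0.26]
```

Call:
carry_out(
  series=[15, 23, -8, 0.003, -0.034, -0.031, 1, 15, 23, -8, 0.003, -0.034, -0.031, 1, 15, 23, -8, 0.003, -0.034, -0.031, 1, 15, 23, -8, 0.003, -0.034, -0.031, 1, 15, 23, -8, 0.003, -0.034, -0.031, 1, 15, 23, -8, 0.003, -0.034, -0.031, 1, 15, 23, -8, 0.003, -0.034, -0.031, 1, 15, 23, -8, 0.003, -0.034, -0.031, 1],
)

```text
time_s: 1.43
position: [494.0, -181.1, 135.3]
tcp_rot: [[0.829, -0.155, 0.538], [-0.132, -0.988, -0.081], [0.544, -0.004, -0.839]]
contact_force: [0.3, 0.1, 0.2]
opening: 85.4
```

```bash
python3 - <<'E'
from h import *
plan([541.2,-199.9,57],-8,32,n=8,back=0)
a=cam('side','s1.png');b=cam('top','t1.png')
E
```

```text
t 1.43 target [ 543.8 -200.3   52.8] d [ 49.8 -19.2 -82.5] w [-0.002  0.017  0.016] | per row [  6.2  -2.4 -10.3] [-0.0003  0.0021  0.002 ] minrows 2.4
F [0.3 0.1 0.2] op 85.4 q [-0.65 -0.25  2.33  0.48  0.6   0.74]
```

View pics/t1.png

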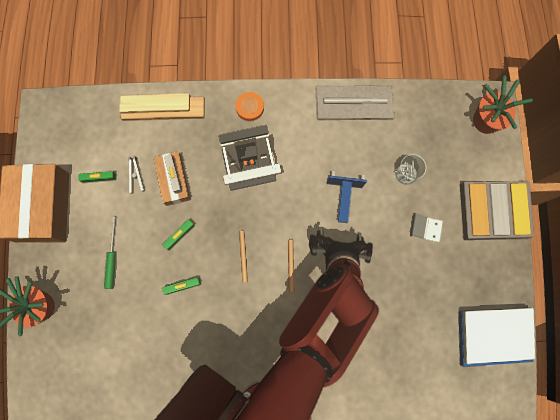

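View pics/s1.png

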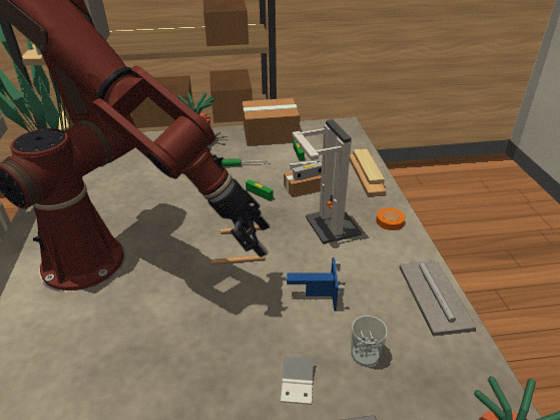

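The gripper is in front of the bracket, jaws astride the arm line (top (340,245)). Moving in and closing.

Call:
carry_out(
  series=[4, -5, -9, 0, 0.002, 0.002, 1, 4, -5, -10, 0, 0.002, 0.002, 1, 7, -2, -11, 0, 0.002, 0.002, 1, 7, -2, -11, 0, 0.002, 0.002, 1, 7, -2, -11, 0, 0.002, 0.002, 1, 7, -1, -10, 0, 0.002, 0.002, 1, 7, -1, -10, 0, 0.002, 0.002, 1, 7, -1, -10, 0, 0.002, 0.002, 1],
)

```text
time_s: 2.2
position: [544.5, -199.3, 49.2]
tcp_rot: [[0.843, -0.127, 0.522], [-0.107, -0.992, -0.068], [0.526, 0.001, -0.85]]
contact_force: [0.2, -0.9, 0.7]
opening: 85.6
```

```bash
python3 - <<'E'
from h import *
plan([541.2,-199.9,57],-8,32,n=1,back=0)
a=cam('side','s2.png')
im=a['pixels'][230:330,230:370];cv2.imwrite('pics/s2c.png',cv2.resize(im,None,fx=5,fy=5,interpolation=2))
E
```

```text
t 2.2 target [ 543.8 -200.3   52.8] d [-0.6 -1.   3.6] w [ 0.001 -0.004 -0.012] | per row [-0.6 -1.   3.6] [ 0.0007 -0.0043 -0.0123] minrows 0.1
F [ 0.2 -0.9  0.7] op 85.6 q [-0.61  0.08  2.23  0.66  0.41  0.53]
```

View pics/s2c.png

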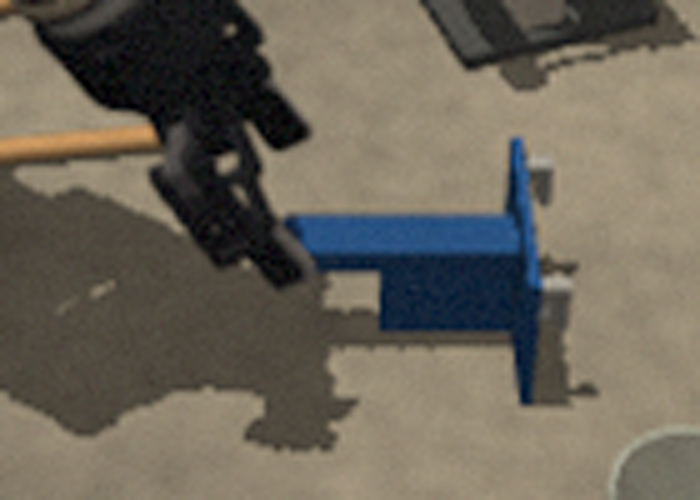

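Fingers straddle the arm's end, clear of everything. Closing.

Call:
carry_out(
  series=[0, -1, 3, 0, 0, -0.012, 0, 0, 0, 0, 0, 0, 0, -1, 0, 0, 0, 0, 0, 0, -1, 0, 0, 0, 0, 0, 0, -1, 0, 0, 0, 0, 0, 0, -1, 0, 0, 0, 0, 0, 0, -1, 0, 0, 0, 0, 0, 0, -1, 0, 0, 0, 0, 0, 0, -1],
)

```text
time_s: 2.92
position: [543.7, -202.9, 51.4]
tcp_rot: [[0.843, -0.14, 0.519], [-0.119, -0.99, -0.075], [0.524, 0.001, -0.852]]
contact_force: [-0.2, 0.1, 0.3]
opening: 0.2
```

```bash
python3 - <<'E'
from h import *
plan([541.2,-199.9,57],-8,32,n=1,back=0)
a=cam('side','s3.png')
im=a['pixels'][230:330,230:370];cv2.imwrite('pics/s3c.png',cv2.resize(im,None,fx=5,fy=5,interpolation=2))
E
```

```text
t 2.92 target [ 543.8 -200.3   52.8] d [0.1 2.6 1.4] w [ 0.    -0.007  0.001] | per row [0.1 2.6 1.4] [ 0.0004 -0.0067  0.001 ] minrows 0.1
F [-0.2  0.1  0.3] op 0.2 q [-0.62  0.07  2.23  0.63  0.41  0.56]
```

View pics/s3c.png

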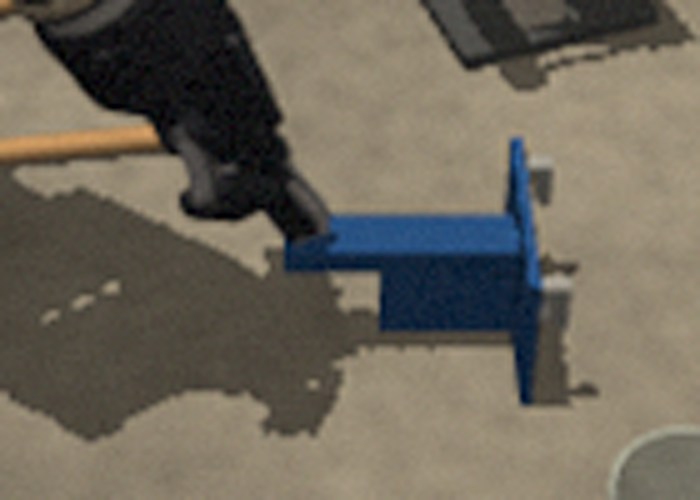

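```bash
python3 - <<'E'
from h import *
a=cam('side');b=cam('top','t3.png');s=bot.sense()
for n,c in(('s',a),('t',b)):
  T=s['position'];z=s['tcp_rot'][:,2]
  for nm,p in(('tcp',T),('tip',T+14*z),('back54',T-59*z)): print(n,nm,p.round(1),proj(c,p).round(1))
im=b['pixels'].copy()
for p in (T,T+14*z):
  pass
cv2.imwrite('pics/t3c.png',cv2.resize(im[160:280,290:410],None,fx=5,fy=5,interpolation=2))
E
```

```text
s tcp [ 543.7 -202.8   51.2] [[297.  280.8]]
s tip [ 551.  -203.8   39.3] [[300.  284.3]]
s back54 [ 513.1 -198.4  101.5] [[283.8 265.2]]
t tcp [ 543.7 -202.8   51.2] [[345.1 212.7]]
t tip [ 551.  -203.8   39.3] [[344.9 210.7]]
t back54 [ 513.1 -198.4  101.5] [[346.5 221.5]]
```

View pics/t3c.png

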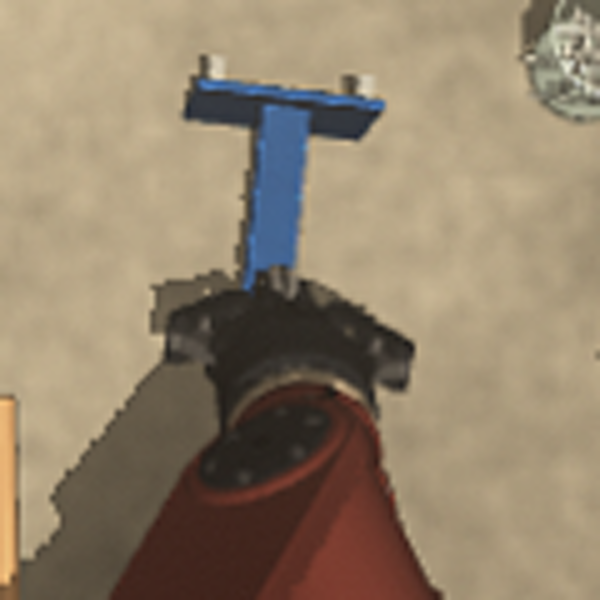

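```bash
python3 - <<'E'
from h import *
a=cam('side');b=cam('top');s=bot.sense()
print(tri(b,(290+283/5,160+268/5),a,(230+318/5,230+236/5)))
print(tri(b,(290+283/5,160+268/5),a,(230+332/5,230+236/5)))
print(s['position'],s['contact_force'],s['ft_torque'],s['joint_velocities'].round(3))
E
```

```text
(array([ 537.07191853, -204.45210898,   66.09310983]), np.float64(3.741005160905837))
(array([ 540.49527338, -204.72356099,   64.98558424]), np.float64(2.681696607317858))
[ 543.67130882 -202.75952983   51.10959451] [-0.86950316 -0.51007764  0.06967928] [ 0.02819476  0.26536167 -0.04145414] [ 0.002  0.001  0.    -0.001 -0.001 -0.002]
```

```bash
python3 - <<'E'
from h import *
a=cam('side')
T=np.array([544.5,-199.3,49.2]);z=np.array([.522,-.068,-.85]);y=np.array([-.127,-.992,0])
for k in (14,1,-12): print(k,((proj(a,T+k*z+y*45)[0]-230)*5).round(),((proj(a,T+k*z-y*45)[0]-230)*5).round())
E
python3 -c "
import cv2
im=cv2.imread('pics/s3.png')[255:300,270:330]
cv2.imwrite('pics/s3d.png',cv2.resize(im,None,fx=12,fy=12,interpolation=0))"
```

```text
14 [354. 340.] [346. 203.]
1 [340. 323.] [333. 187.]
-12 [325. 306.] [319. 170.]
```

View pics/s3d.png

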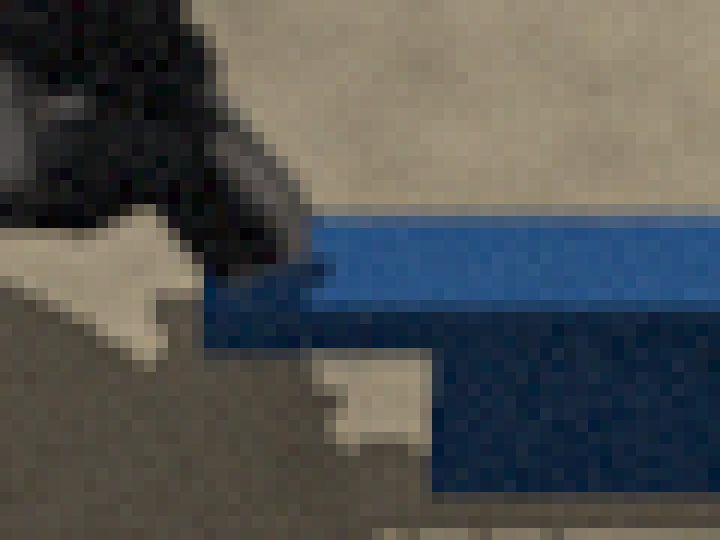

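```bash
python3 - <<'E'
from h import *
import pickle
a,b=pickle.load(open('c0.pkl','rb'))
T=np.array([250.5,-571.7,206.8]);y=np.array([.401,-.916,0]);z=np.array([0,0,-1])
for c in(a,b):
  for k in (14,1,-12,-25): print(k,proj(c,T+k*z+y*45).round(1),proj(c,T+k*z-y*45).round(1))
cv2.imwrite('pics/s0g.png',cv2.resize(a['pixels'][300:420,70:190],None,fx=5,fy=5,interpolation=0))
E
```

```text
14 [[154.3 435.5]] [[135.  386.6]]
1 [[152.7 430.8]] [[133.4 381.7]]
-12 [[151.1 425.9]] [[131.7 376.7]]
-25 [[149.5 420.9]] [[130.  371.6]]
14 [[521.3 312.4]] [[490.8 329.1]]
1 [[523.6 312.5]] [[492.9 329.4]]
-12 [[526.  312.5]] [[495.  329.6]]
-25 [[528.4 312.6]] [[497.2 329.9]]
```

View pics/s0g.png

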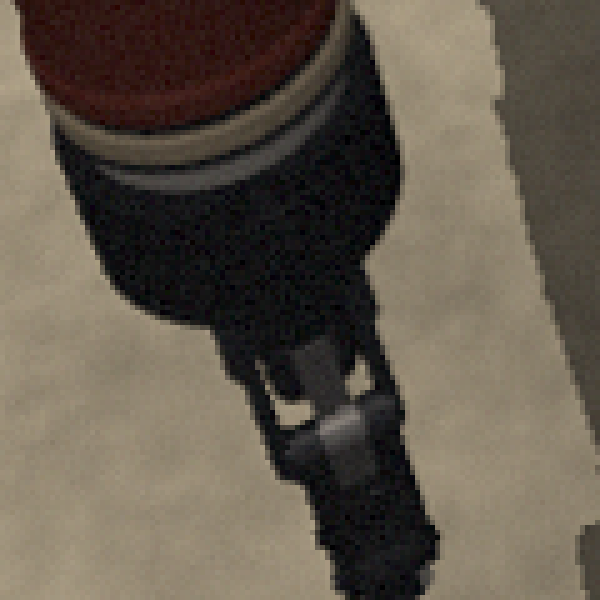

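The shut reading (0.2 mm) and both views say the fingertips closed above the arm. They sit about 25 mm farther back along the tool axis than the nominal TCP implies. I'll reopen, go about 24 mm further along the tool axis (reported tips stay at least 18 mm above the sill) and close again.

Call:
carry_out(
  series=[0, 0, 0, 0, 0, 0, 1, 0, 0, 0, 0, 0, 0, 1, 0, 0, 0, 0, 0, 0, 1, 0, 0, 0, 0, 0, 0, 1, 0, 0, 0, 0, 0, 0, 1, 5, 1, -7, 0, 0, 0, 1, 4, 1, -7, 0, 0, 0, 1, 3, 0, -6, 0, 0, 0, 1],
)

```text
time_s: 3.88
position: [557.3, -201.4, 31.2]
tcp_rot: [[0.842, -0.141, 0.521], [-0.118, -0.99, -0.076], [0.526, 0.003, -0.85]]
contact_force: [0.7, 0.1, 0.7]
opening: 85.4
```

```bash
python3 - <<'E'
from h import *
plan([541.2,-199.9,57],-8,32,n=1,back=0)
a=cam('side','s4.png');b=cam('top','t4.png')
im=a['pixels'][230:330,230:370];im2=b['pixels'][160:260,290:390]
cv2.imwrite('pics/s4c.png',cv2.resize(im,None,fx=5,fy=5,interpolation=2))
cv2.imwrite('pics/t4c.png',cv2.resize(im2,None,fx=5,fy=5,interpolation=2))
E
```

```text
t 3.88 target [ 543.8 -200.3   52.8] d [-13.5   1.1  21.5] w [ 0.002 -0.005  0.001] | per row [-13.5   1.1  21.5] [ 0.0021 -0.0045  0.0014] minrows 0.6
F [0.7 0.1 0.7] op 85.4 q [-0.59  0.14  2.21  0.69  0.37  0.52]
```

View pics/s4c.png

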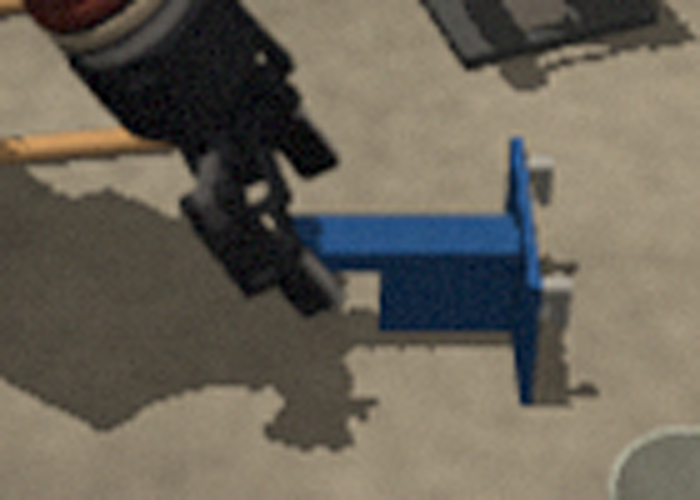

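View pics/t4c.png

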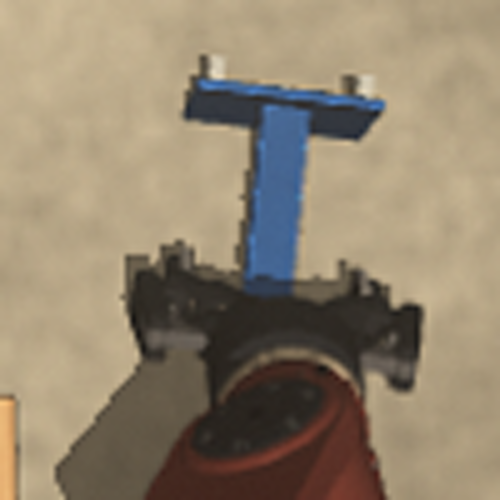

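Call:
carry_out(
  series=[0, 0, 0, 0, 0, 0, -1, 0, 0, 0, 0, 0, 0, -1, 0, 0, 0, 0, 0, 0, -1, 0, 0, 0, 0, 0, 0, -1, 0, 0, 0, 0, 0, 0, -1, 0, 0, 0, 0, 0, 0, -1, 0, 0, 0, 0, 0, 0, -1, 0, 0, 0, 0, 0, 0, -1],
  grip_force=90,
)

```text
time_s: 4.65
position: [556.0, -200.2, 29.1]
tcp_rot: [[0.844, -0.14, 0.518], [-0.119, -0.99, -0.073], [0.523, 0.0, -0.852]]
contact_force: [0.7, -0.1, -2.4]
opening: 24.0
```

```bash
python3 - <<'E'
from h import *
plan([541.2,-199.9,57],-8,32,n=1,back=0)
a=cam('side','s5.png');b=cam('top','t5.png')
im=a['pixels'][230:330,230:370];im2=b['pixels'][160:260,290:390]
cv2.imwrite('pics/s5c.png',np.hstack([cv2.resize(im,None,fx=4,fy=4,interpolation=2)[:,:],cv2.resize(im2,None,fx=4,fy=4,interpolation=2)])[:,:800])
E
```

```text
t 4.65 target [ 543.8 -200.3   52.8] d [-12.2  -0.1  23.6] w [-0.001 -0.008  0.   ] | per row [-12.2  -0.1  23.6] [-0.0007 -0.0084  0.0004] minrows 0.6
F [ 0.7 -0.1 -2.4] op 24.0 q [-0.59  0.14  2.21  0.69  0.37  0.52]
```

View pics/s5c.png

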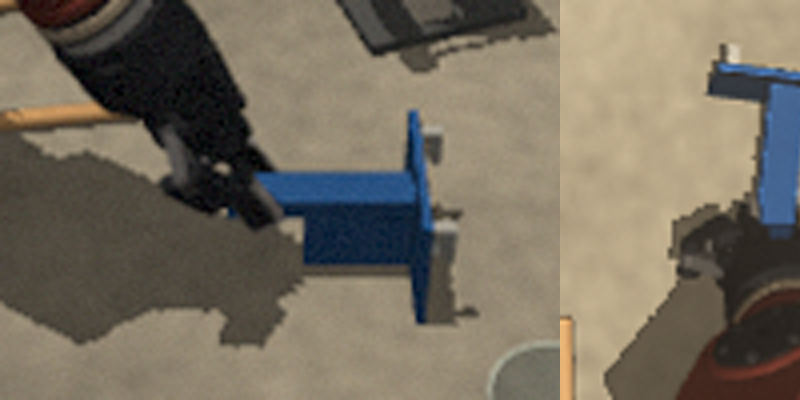

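Bracket gripped (opening 24 mm). Lifting and backing off slightly.

Call:
carry_out(
  series=[0, 0, 6, 0, 0, 0, -1, 0, 0, 11, 0, 0, 0, -1, -4, 0, 12, 0, 0, 0, -1, -4, 5, 12, 0, 0, 0.02, -1, -4, 10, 12, 0, 0, 0.03, -1, -4, 15, 12, 0, 0, 0.03, -1, -4, 20, 12, 0, 0, 0.03, -1, -4, 20, 8, 0, 0, 0.03, -1],
)

```text
time_s: 5.42
position: [523.0, -125.8, 110.0]
tcp_rot: [[0.863, 0.004, 0.505], [0.001, -1.0, 0.007], [0.505, -0.006, -0.863]]
contact_force: [0.5, 0.0, -2.7]
opening: 24.1
```

```bash
python3 - <<'E'
from h import *
s=bot.sense();print(s['position'],s['contact_force'],s['opening'],Ro.from_matrix(toolR(11.8,32)@s['tcp_rot'].T).as_rotvec(),s['joint_pos'])
a=cam('side','s6.png');b=cam('top','t6.png')
E
```

```text
[ 523.03861451 -125.80445037  109.99492932] [ 0.534815    0.01777553 -2.74214215] 24.1131399597976 [-0.00280831 -0.02919212  0.20144141] [-0.52981846 -0.14160611  2.27978552  0.48603169  0.59459534  0.68860335]
```

View pics/s6.png

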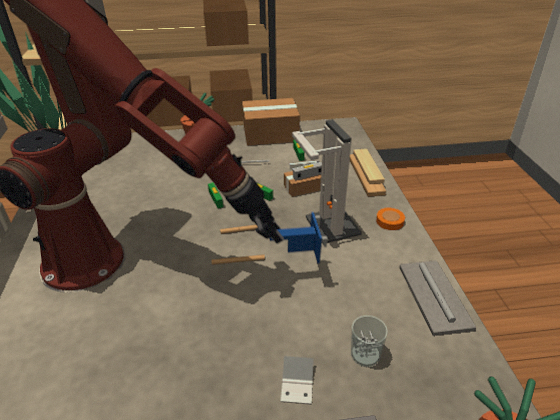

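View pics/t6.png

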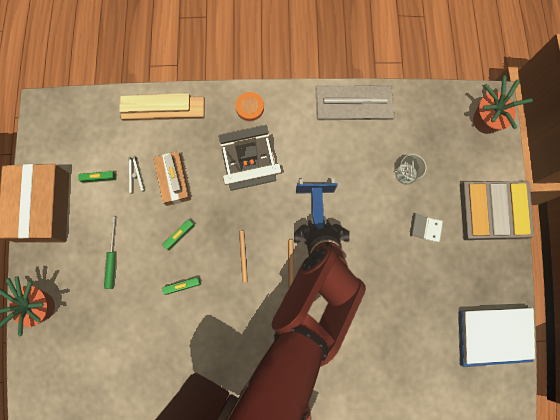

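Bracket lifted level with a secure grip. Moving in front of the rack.

Call:
carry_out(
  series=[0, 20, 0, 0, -0.003, 0.025, -1, 0, 20, 0, 0, -0.002, 0.025, -1, 0, 20, 0, 0, -0.002, 0.025, -1, 0, 20, 0, 0, -0.002, 0.025, -1, 3, 20, 0, 0, -0.002, 0.025, -1, 6, 20, 0, 0, -0.002, 0.025, -1, 8, 18, 0, 0, -0.002, 0.025, -1, 8, 12, 0, 0, -0.002, 0.025, -1],
)

```text
time_s: 6.18
position: [541.7, 28.5, 104.6]
tcp_rot: [[0.842, 0.207, 0.499], [0.176, -0.978, 0.109], [0.511, -0.004, -0.86]]
contact_force: [0.8, 0.5, -2.4]
opening: 24.3
```

```bash
python3 - <<'E'
from h import *
import pickle
s=bot.sense();print(s['time_s'],s['position'],s['contact_force'],s['opening'],Ro.from_matrix(toolR(11.8,31.3)@s['tcp_rot'].T).as_rotvec())
a=cam('side','s7.png');b=cam('top','t7.png');pickle.dump((a,b),open('c7.pkl','wb'))
im=a['pixels'][110:260,250:380];im2=b['pixels'][115:235,205:315]
cv2.imwrite('pics/s7c.png',cv2.resize(im,None,fx=4,fy=4,interpolation=2));cv2.imwrite('pics/t7c.png',cv2.resize(im2,None,fx=5,fy=5,interpolation=2))
E
```

```text
6.1833 [541.7303462   28.51908097 104.63243278] [ 0.84046569  0.49707511 -2.36299086] 24.34956794369107 [-0.00162024 -0.01107239 -0.00308324]
```

View pics/s7c.png

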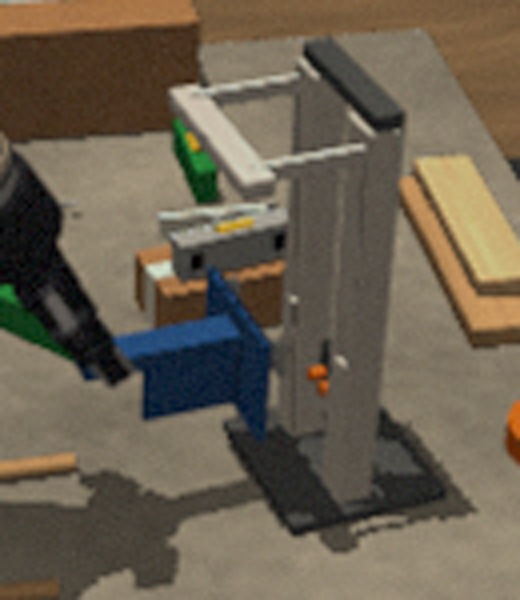

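View pics/t7c.png

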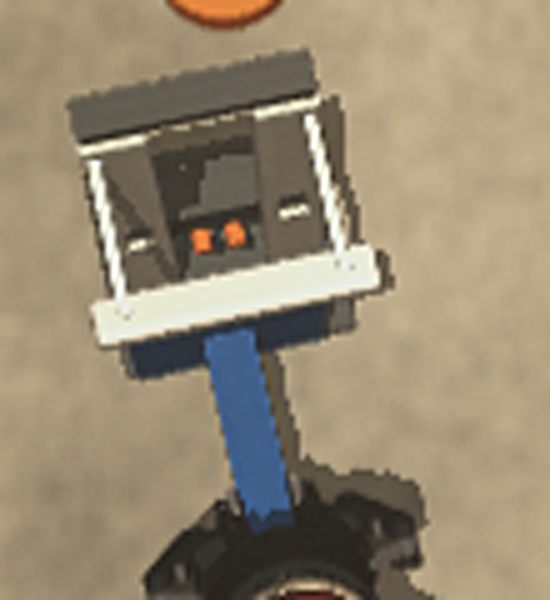

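```bash
cat > m2.py <<'E'
from h import *
import pickle,sys
a,b=pickle.load(open('c7.pkl','rb'))
O=np.array([671.4,49.2,0]);y=np.radians(11.8);X=np.array([np.cos(y),np.sin(y),0]);Y=np.array([-np.sin(y),np.cos(y),0])
def rk(P): d=P-O; return np.array([d@X,d@Y,d[2]]).round(1)
f=lambda u,v:(205+u/5,115+v/5)
g=lambda u,v:(250+u/4,110+v/4)
print('arm c',[rk(onz(b,*f(*p),140)) for p in((232,335),(273,518))])
print('arm L',[rk(onz(b,*f(*p),140)) for p in((207,345),(248,520))],'R',[rk(onz(b,*f(*p),140)) for p in((257,330),(297,500))])
print('plate bottom',[rk(onz(b,*f(*p),76)) for p in((137,378),(328,335))])
print('specks z122',[rk(onz(b,*f(*p),122)) for p in((140,243),(293,210))],'side',[rk(onz(a,*g(*p),122)) for p in((292,308),(340,363))])
print('roller',rk(onz(b,*f(219,238),84)))
print('lightbar at 290',[rk(onz(b,*f(*p),288)) for p in((92,305),(105,347),(375,245),(385,288))])
print('side plate top near,far z156',[rk(onz(a,*g(*p),156)) for p in((267,348),(212,268))],'bottom near z76',rk(onz(a,*g(262,438),76)))
print('upright base front corners side', [rk(onz(a,*g(*p),12)) for p in((328,494),(288,430))])
print('base',[rk(onz(b,*f(*p),12)) for p in ((137,378),(352,325))])
E
python3 m2.py
```

```text
arm c [array([-60.4,   5. , 140. ]), array([-155.4,    4.9,  140. ])]
arm L [array([-62.7,  18.3, 140. ]), array([-153.7,   17.2,  140. ])] R [array([-60.7,  -7.8, 140. ]), array([-149.2,   -8.6,  140. ])]
plate bottom [array([-57.7,  57.9,  76. ]), array([-57.3, -44.7,  76. ])]
specks z122 [array([  1.1,  40.5, 122. ]), array([  0.8, -39.6, 122. ])] side [array([ -4. ,  27.4, 122. ]), array([ -0.6, -43.8, 122. ])]
roller [ 4.6  0.1 84. ]
lightbar at 290 [array([-66.1,  64.4, 288. ]), array([-86.1,  62.7, 288. ]), array([-67.1, -65. , 288. ]), array([-87.4, -65. , 288. ])]
side plate top near,far z156 [array([-59.7, -55.3, 156. ]), array([-57.4,  45.1, 156. ])] bottom near z76 [-56.2 -47.   76. ]
upright base front corners side [array([ -3.3, -46.5,  12. ]), array([ 0. , 30.4, 12. ])]
base [array([-44. ,  59.8,  12. ]), array([-41. , -61.7,  12. ])]
```

```bash
cat >> m2.py <<'E'
print('---')
print('plate bottom near corner tri',[ (rk(q[0]),q[1]) for q in [tri(b,f(328,335),a,g(262,438)),tri(b,f(328,335),a,g(237,405))]])
# arm top left edge (rack +y edge) near plate: top f(207,345); side arm far top edge meets plate
for p,q in (((207,345),(232,318)),((257,330),(240,345))): r=tri(b,f(*p),a,g(*q));print('arm/plate',rk(r[0]),r[1])
E
python3 m2.py | sed -n '/---/,$p'; python3 -c "
import cv2
im=cv2.imread('pics/s7.png')[170:225,265:345]
cv2.imwrite('pics/s7d.png',cv2.resize(im,None,fx=9,fy=9,interpolation=2))"
```

```text
---
plate bottom near corner tri [(array([-56.2, -45. ,  74.4]), np.float64(1.585754103591403)), (array([-68.3, -42.3, 104.8]), np.float64(9.639942050215145))]
arm/plate [-57.1  17.4 131.5] 7.32423893091744
arm/plate [-57.8  -8.  126.9] 0.005475211069105143
```

View pics/s7d.png

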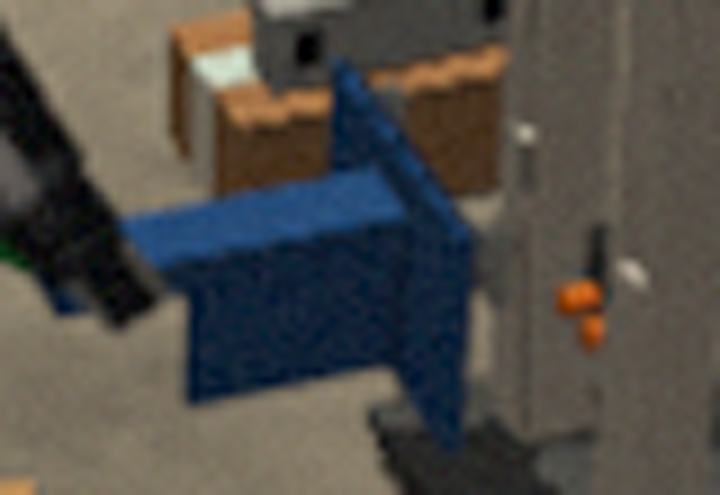

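```bash
cat > m3.py <<'E'
from m2 import *
print('=====')
def ony(c,uv,yy):
    o,d=ray(c,*uv);s=(yy-(o-O)@Y)/(d@Y);return rk(o+s*d)
k=lambda u,v:(265+u/9,170+v/9)
for n,p,yy in (('near top',(467,232),-45),('near bot',(457,450),-45),('far top',(338,60),55),('arm/plate near top',(407,215),-8),('arm/plate far',(375,168),18),('speck near',(633,272),-40),('speck far',(525,132),40),('gusset front bottom',(190,402),2),('gusset plate bottom',(400,365),2)):
    print(n,ony(a,k(*p),yy))
E
python3 m3.py|sed -n '/=====/,$p'
```

```text
=====
near top [-54.7 -45.  151.9]
near bot [-54.4 -45.   72.4]
far top [-54.6  55.  150.5]
arm/plate near top [-57.4  -8.  134.5]
arm/plate far [-57.   18.  134.7]
speck near [  2.2 -40.  120.5]
speck far [  2.7  40.  120.4]
gusset front bottom [-122.2    2.    74.6]
gusset plate bottom [-53.3   2.   70.9]
```

Call:
carry_out(
  series=[1, -3, 4, 0, -0.003, 0, -1, 1, -3, 4, 0, -0.003, 0, -1, 4, 0, 2, 0, -0.002, 0, -1, 6, 1, 1, 0, -0.002, 0, -1, 6, 1, 1, 0, -0.001, 0, -1, 6, 1, 1, 0, -0.001, 0, -1, 6, 1, 1, 0, 0, 0, -1, 4, 1, 0, 0, 0, 0, -1],
)

```text
time_s: 6.95
position: [577.8, 22.7, 119.0]
tcp_rot: [[0.837, 0.2, 0.509], [0.171, -0.98, 0.105], [0.519, -0.001, -0.854]]
contact_force: [0.0, 0.1, -2.8]
opening: 23.5
```

```bash
python3 - <<'E'
from h import *
import pickle
s=bot.sense();print(s['time_s'],s['position'],s['contact_force'],s['opening'],Ro.from_matrix(toolR(11.8,31.3)@s['tcp_rot'].T).as_rotvec())
a=cam('side','s8.png');b=cam('top','t8.png');pickle.dump((a,b),open('c7.pkl','wb'))
im=a['pixels'][165:230,270:350];im2=b['pixels'][115:235,205:315]
cv2.imwrite('pics/s8c.png',cv2.resize(im,None,fx=9,fy=9,interpolation=2));cv2.imwrite('pics/t8c.png',cv2.resize(im2,None,fx=5,fy=5,interpolation=2))
E
```

```text
6.95 [577.84136024  22.73018406 118.97162786] [ 0.02369688  0.07342091 -2.84116279] 23.52703332547472 [-0.00053949 -0.00017316  0.00410591]
```

View pics/s8c.png

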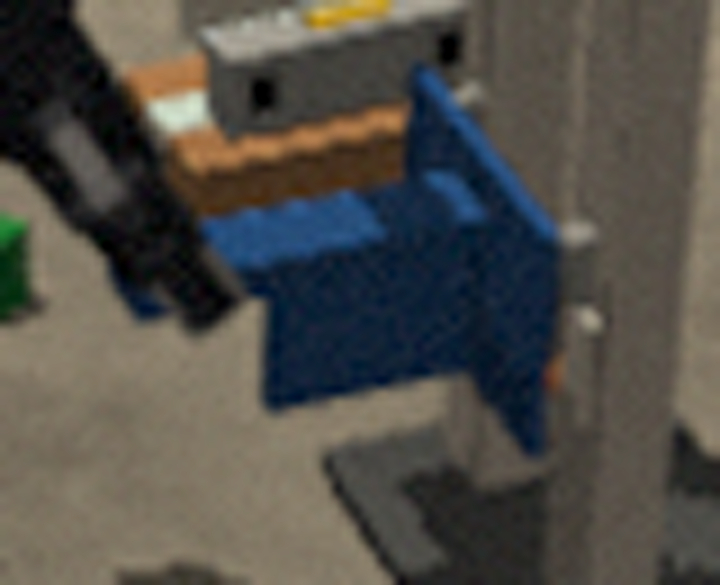

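View pics/t8c.png

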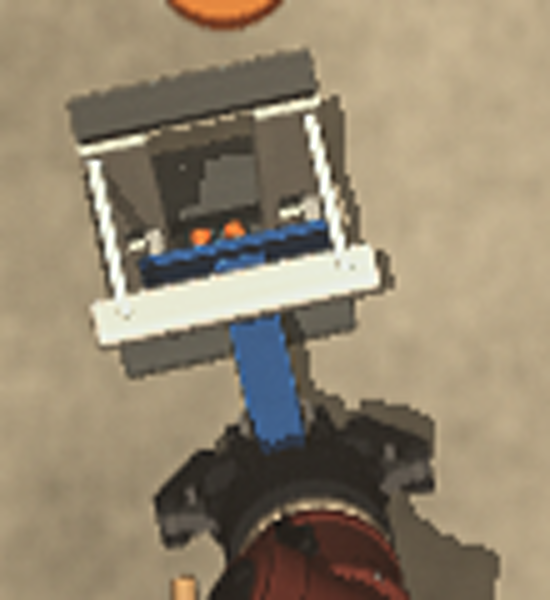

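```bash
cat > m4.py <<'E'
from m2 import *
print('=====')
def ony(c,uv,yy):
    o,d=ray(c,*uv);s=(yy-(o-O)@Y)/(d@Y);return rk(o+s*d)
k=lambda u,v:(270+u/9,165+v/9)
print('plate top (top view)',[rk(onz(b,*f(*p),162)) for p in((140,258),(325,222))],'claws',[rk(onz(b,*f(*p),154)) for p in((152,240),(298,208))])
print('arm L/R',[rk(onz(b,*f(*p),147)) for p in((232,328),(285,322),(258,450),(303,440))])
for n,p,yy in (('near top',(557,232),-50),('near bot',(540,452),-50),('far top',(420,66),50),('speck near',(590,320),-40),('claw near top',(580,228),-40),('claw far top',(470,92),40),('gusset front bottom',(268,408),-3)):
    print(n,ony(a,k(*p),yy))
E
python3 m4.py|sed -n '/=====/,$p'
```

```text
=====
plate top (top view) [array([-17. ,  41.4, 162. ]), array([-19.4, -52.1, 162. ])] claws [array([ -7.2,  33.8, 154. ]), array([ -7.3, -40.9, 154. ])]
arm L/R [array([-58.5,   4.3, 147. ]), array([-61.3, -22.2, 147. ]), array([-121.7,    4.9,  147. ]), array([-121.6,  -17.9,  147. ])]
near top [-15.2 -50.  161.4]
near bot [-15.5 -50.   81.9]
far top [-15.   50.  158.9]
speck near [  2.9 -40.  119.2]
claw near top [ -2.7 -40.  153.5]
claw far top [ -2.4  40.  152.7]
gusset front bottom [-84.3  -3.   83.1]
```

Bracket is about 6 mm off toward −y with its height right (bottom about 83). Correcting sideways before pushing in.

Call:
carry_out(
  series=[-4, 0, 0.5, 0, 0, 0, -1, -2, 2, 0.5, 0, 0, 0.002, -1, -1, 2, 0.5, 0, 0, 0.002, -1, 0, 2, 0.5, 0, 0, 0, -1, 0, 1, 0.5, 0, 0, 0, -1, 0, 0, 0.5, 0, 0, 0, -1, 0, 0, 0.5, 0, 0, 0, -1, 0, 0, 0.5, 0, 0, 0, -1],
)

```text
time_s: 7.72
position: [567.6, 32.1, 121.2]
tcp_rot: [[0.838, 0.207, 0.504], [0.176, -0.978, 0.109], [0.516, -0.002, -0.857]]
contact_force: [-0.2, 0.2, -3.8]
opening: 23.9
```

```bash
cat > snap.py <<'E'
from h import *
import pickle,sys
n=sys.argv[1]
s=bot.sense();print(s['time_s'],s['position'].round(1),s['contact_force'].round(1),s['opening'].round(1),Ro.from_matrix(toolR(11.8,31.3)@s['tcp_rot'].T).as_rotvec().round(3),s['joint_pos'].round(2))
a=cam('side','s%s.png'%n);b=cam('top','t%s.png'%n);pickle.dump((a,b),open('c7.pkl','wb'))
im=a['pixels'][165:230,270:350];im2=b['pixels'][145:210,225:285]
A=cv2.resize(im,None,fx=5,fy=5,interpolation=2);B=cv2.resize(im2,None,fx=6,fy=6,interpolation=2)
h=max(A.shape[0],B.shape[0]);C=np.zeros((h,A.shape[1]+B.shape[1],3),np.uint8);C[:A.shape[0],:A.shape[1]]=A;C[:B.shape[0],A.shape[1]:]=B
cv2.imwrite('pics/c%s.png'%n,C)
E
python3 snap.py 9
```

```text
Traceback (most recent call last):
  File "snap.py", line 4, in <module>
    s=bot.sense();print(s['time_s'],s['position'].round(1),s['contact_force'].round(1),s['opening'].round(1),Ro.from_matrix(toolR(11.8,31.3)@s['tcp_rot'].T).as_rotvec().round(3),s['joint_pos'].round(2))
                                                                                       ^^^^^^^^^^^^^^^^^^
AttributeError: 'float' object has no attribute 'round'
```

```bash
sed -i "s/s\['opening'\].round(1)/round(s['opening'],1)/" snap.py; python3 snap.py 9
```

```text
7.7167 [567.6  32.1 121.2] [-0.2  0.2 -3.8] 23.9 [-0.001 -0.005 -0.003] [-0.18 -0.1   2.23  0.39  0.55  0.89]
```

View pics/c9.png

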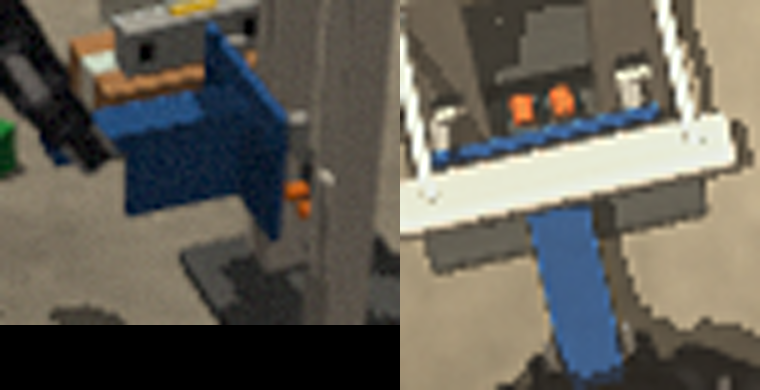

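```bash
cat > m5.py <<'E'
from m2 import *
print('=====')
def ony(c,uv,yy):
    o,d=ray(c,*uv);s=(yy-(o-O)@Y)/(d@Y);return rk(o+s*d)
F=lambda u,v:(225+(u-400)/6,145+v/6)
k=lambda u,v:(270+u/5,165+v/5)
E
cat > m6.py <<'E'
from m5 import *
print('plate top',[rk(onz(b,*F(*p),162)) for p in((433,155),(660,103))],'claws tips',[rk(onz(b,*F(*p),154)) for p in((443,108),(632,68))])
print('arm',[rk(onz(b,*F(*p),146)) for p in((531,218),(590,208),(570,370),(622,355))])
for n,p,yy in (('near top',(288,120),-50),('near bot',(278,238),-50),('far top',(207,22),50),('gusset front bottom',(128,214),0),('gusset plate bot',(245,193),0)):
    print(n,ony(a,k(*p),yy))
# blue mask y-centre of arm
E
python3 m6.py|sed -n '/=====/,$p'
```

```text
=====
plate top [array([-26.2,  49.7, 162. ]), array([-25.4, -46.5, 162. ])] claws tips [array([ -5.4,  41.7, 154. ]), array([ -6.1, -38.8, 154. ])]
arm [array([-57.6,  15.8, 146. ]), array([-58.8,  -9.1, 146. ]), array([-123.8,   13.7,  146. ]), array([-122.4,   -8.6,  146. ])]
near top [-27.8 -50.  169.9]
near bot [-29.1 -50.   94.3]
far top [-31.2  50.  171.8]
gusset front bottom [-95.5   0.   92.5]
gusset plate bot [-26.3  -0.   89.3]
```

Bracket centred within 2 mm but about 5 mm high. Lowering, then going forward to the slot mouths.

Call:
carry_out(
  series=[0, -1, -2, 0, -0.003, 0, -1, 0, -0.5, -2, 0, -0.002, 0, -1, 2, 0, -1.5, 0, 0, 0, -1, 3, 0.5, 0, 0, 0, 0, -1, 3, 0.5, 0, 0, 0, 0, -1, 3, 0.5, 0, 0, 0, 0, -1, 0, 0, 0, 0, 0, 0, -1, 0, 0, 0, 0, 0, 0, -1],
)

```text
time_s: 8.48
position: [580.3, 31.4, 115.1]
tcp_rot: [[0.836, 0.206, 0.509], [0.176, -0.978, 0.108], [0.521, -0.001, -0.854]]
contact_force: [-0.2, 0.6, -2.5]
opening: 24.0
```

```bash
python3 snap.py 10
```

```text
8.4833 [580.3  31.4 115.1] [-0.2  0.6 -2.5] 24.0 [-0.001  0.001 -0.002] [-0.18 -0.06  2.2   0.41  0.52  0.88]
```

View pics/c10.png

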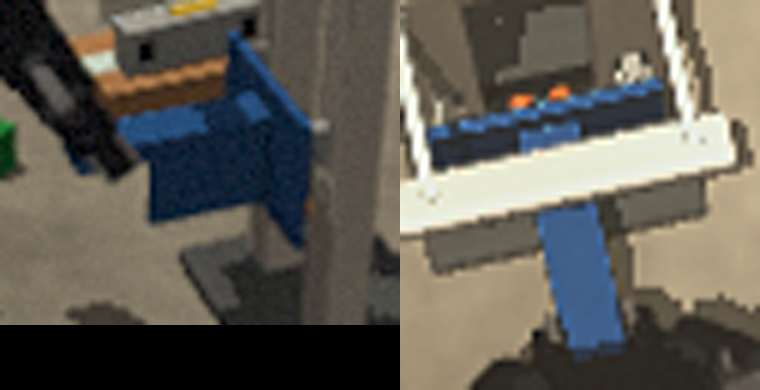

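```bash
cat > m6.py <<'E'
from m5 import *
print('plate top',[rk(onz(b,*F(*p),162)) for p in((428,135),(662,80))])
print('arm',[rk(onz(b,*F(*p),146)) for p in((538,216),(597,206),(573,352),(625,342),(520,133),(579,121))])
for n,p,yy in (('near top',(312,126),-50),('near bot',(303,245),-50),('far top',(232,33),50),('gusset front bottom',(150,222),0),('claw near top',(325,125),-40)):
    print(n,ony(a,k(*p),yy))
E
python3 m6.py|sed -n '/=====/,$p'
```

```text
=====
plate top [array([-17.4,  49.9, 162. ]), array([-16. , -49.5, 162. ])]
arm [array([-57.4,  12.8, 146. ]), array([-58.6, -12.1, 146. ]), array([-116.7,   10.8,  146. ]), array([-117.3,  -11. ,  146. ]), array([-21. ,  12.6, 146. ]), array([-21.4, -12.6, 146. ])]
near top [-13.8 -50.  162.9]
near bot [-13.9 -50.   85.7]
far top [-15.9  50.  161.5]
gusset front bottom [-82.5   0.   83.7]
claw near top [ -1.2 -40.  154.2]
```

Aligned to within 1 mm in y. Pushing in slowly.

Call:
carry_out(
  series=[2, 0.5, -1, 0, 0, 0, -1, 2.5, 0.5, -0.5, 0, 0, 0, -1, 2.5, 0.5, 0, 0, 0, 0, -1, 2.5, 0.5, 0, 0, 0, 0, -1, 2.5, 0.5, 0, 0, 0, 0, -1, 2.5, 0.5, 0, 0, 0, 0, -1, 2, 0.5, 0, 0, 0, 0, -1, 0, 0, 0, 0, 0, 0, -1],
)

```text
time_s: 9.25
position: [591.9, 36.0, 108.3]
tcp_rot: [[0.843, 0.207, 0.497], [0.175, -0.978, 0.111], [0.509, -0.007, -0.861]]
contact_force: [0.1, -0.2, -2.7]
opening: 24.4
```

```bash
python3 snap.py 11
```

```text
9.25 [591.9  36.  108.3] [ 0.1 -0.2 -2.7] 24.4 [-0.004 -0.013 -0.003] [-0.16 -0.02  2.17  0.4   0.52  0.9 ]
```

View pics/c11.png

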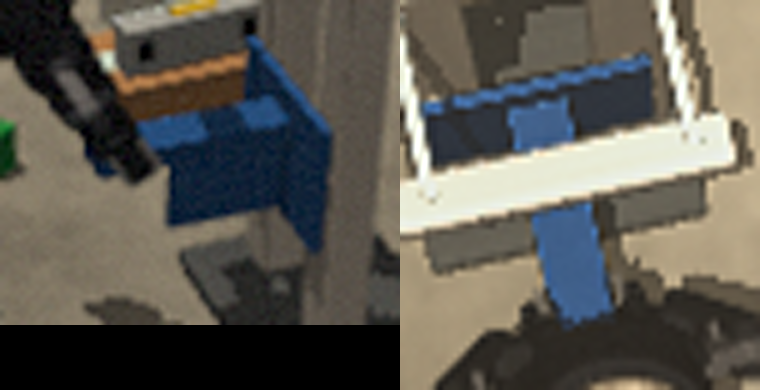

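```bash
cat > m6.py <<'E'
from m5 import *
print('plate top',[rk(onz(b,*F(*p),159)) for p in((423,110),(652,58))])
print('arm',[rk(onz(b,*F(*p),142)) for p in((533,212),(590,204),(565,322),(612,312),(510,110),(571,98))])
for n,p,yy in (('near top',(330,135),-50),('near bot',(320,250),-50),('far top',(252,40),50),('gusset front bottom',(168,224),0)):
    print(n,ony(a,k(*p),yy))
E
python3 m6.py|sed -n '/=====/,$p'
```

```text
=====
plate top [array([ -5.7,  49.8, 159. ]), array([ -5. , -47.6, 159. ])]
arm [array([-54.3,  14.4, 142. ]), array([-56.3,  -9.5, 142. ]), array([-102.9,   11.4,  142. ]), array([-103.1,   -8.6,  142. ]), array([ -9.3,  14.6, 142. ]), array([ -9.9, -11.5, 142. ])]
near top [ -3.  -50.  154.7]
near bot [ -3.5 -50.   79.6]
far top [ -3.6  50.  154.3]
gusset front bottom [-71.8   0.   79.6]
```

Claws are inside the slots without contact, and the plate is about 4 mm from the faces. Continuing to contact, raising slightly.

Call:
carry_out(
  series=[1, -0.5, 2, 0, -0.004, 0, -1, 1, 0, 2, 0, -0.004, 0, -1, 2, 0.5, 1, 0, -0.003, 0, -1, 2, 0.5, 0.5, 0, 0, 0, -1, 2, 0.5, 0.5, 0, 0, 0, -1, 2, 0.5, 0.5, 0, 0, 0, -1, 2, 0.5, 0.5, 0, 0, 0, -1, 2, 0.5, 0.5, 0, 0, 0, -1],
)

```text
time_s: 10.02
position: [591.9, 37.6, 105.3]
tcp_rot: [[0.852, 0.205, 0.482], [0.172, -0.979, 0.113], [0.494, -0.014, -0.869]]
contact_force: [-12.4, -5.5, 0.5]
opening: 23.9
```

```bash
python3 snap.py 12
```

```text
10.0167 [591.9  37.6 105.3] [-12.4  -5.5   0.5] 23.9 [-0.007 -0.031 -0.001] [-0.16 -0.01  2.16  0.38  0.53  0.92]
```

View pics/c12.png

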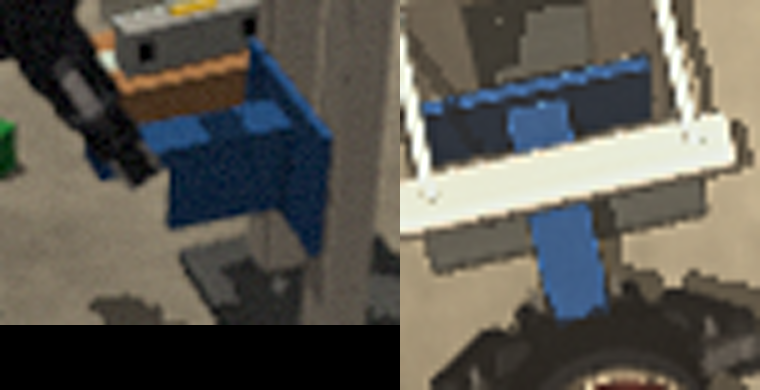

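Contact at 13 N, and the tool pitched about 0.03 rad nose-down. Unloading and restoring pitch and height before judging the seat against the faces.

Call:
carry_out(
  series=[-1, 0, 2, 0, -0.006, 0, -1, 0, 0, 2, 0.002, -0.008, 0, -1, 0, 0, 2, 0.002, -0.008, 0, -1, 0, 0, 1.5, 0.002, -0.008, 0, -1, 0, 0, 1, 0.001, -0.006, 0, -1, 0, 0, 1, 0, -0.004, 0, -1, 0, 0, 1, 0, -0.003, 0, -1, 0, 0, 0.7, 0, -0.002, 0, -1],
)

```text
time_s: 10.78
position: [591.2, 36.9, 117.4]
tcp_rot: [[0.826, 0.206, 0.524], [0.169, -0.979, 0.118], [0.537, -0.009, -0.843]]
contact_force: [1.5, -2.2, -6.3]
opening: 24.1
```

```bash
python3 snap.py 13
```

```text
10.7833 [591.2  36.9 117.4] [ 1.5 -2.2 -6.3] 24.1 [-0.013  0.019 -0.001] [-0.17 -0.05  2.19  0.44  0.51  0.86]
```

View pics/c13.png

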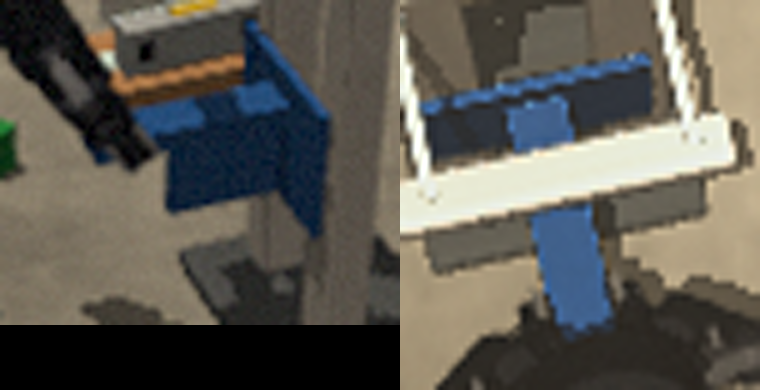

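```bash
cat > m6.py <<'E'
from m5 import *
print('plate top',[rk(onz(b,*F(*p),165)) for p in((421,105),(650,58))])
for n,p,yy in (('near top',(328,118),-49),('near bot',(321,237),-49),('far top',(247,23),51),('gusset front bottom',(168,212),1)):
    print(n,ony(a,k(*p),yy))
E
python3 m6.py|sed -n '/=====/,$p'
```

```text
=====
plate top [array([ -5.1,  50.1, 165. ]), array([ -6.5, -46.5, 165. ])]
near top [ -4.4 -49.  165.1]
near bot [ -3.  -49.   87.5]
far top [ -6.7  51.  165.4]
gusset front bottom [-71.6   1.   87.1]
```

Call:
carry_out(
  series=[0, -0.5, -2, 0.002, 0.005, 0, -1, 0, -0.5, -2, 0.002, 0.005, 0, -1, 0, 0, -1, 0.002, 0.004, 0, -1, 1.5, 0.3, 0, 0.002, 0.003, 0, -1, 1.5, 0.3, 0.3, 0, 0, 0, -1, 1.5, 0.3, 0.3, 0, 0, 0, -1, 1.5, 0.3, 0.3, 0, 0, 0, -1, 1.5, 0.3, 0.3, 0, 0, 0, -1],
)

```text
time_s: 11.55
position: [592.5, 38.1, 109.4]
tcp_rot: [[0.844, 0.204, 0.495], [0.16, -0.978, 0.13], [0.511, -0.03, -0.859]]
contact_force: [-8.0, -1.8, -0.9]
opening: 24.0
```

```bash
python3 snap.py 14
```

```text
11.55 [592.5  38.1 109.4] [-8.  -1.8 -0.9] 24.0 [-0.028 -0.016 -0.   ] [-0.17 -0.02  2.17  0.43  0.53  0.87]
```

View pics/c14.png

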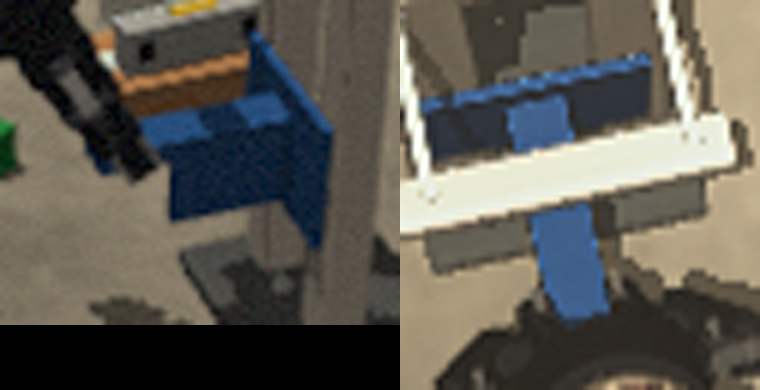

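Forward motion stops at the same x at three different heights, so the plate is against the uprights. Levelling roll and pitch, then lowering to hook with a light forward push.

Call:
carry_out(
  series=[0, 0, 0.5, -0.006, -0.005, 0, -1, 0, 0, 0.5, -0.006, -0.005, 0, -1, 0.3, 0, 0, -0.006, -0.005, 0, -1, 0.3, 0, -1, -0.006, -0.004, 0, -1, 0.3, 0, -1.5, -0.004, -0.003, 0, -1, 0.3, 0, -1.5, 0, -0.003, 0, -1, 0.3, 0, -1.5, 0, -0.003, 0, -1, 0.3, 0, -1.5, 0, -0.003, 0, -1],
)

```text
time_s: 12.32
position: [593.4, 37.3, 102.9]
tcp_rot: [[0.829, 0.202, 0.521], [0.173, -0.979, 0.104], [0.532, 0.004, -0.847]]
contact_force: [-5.5, -3.5, -1.0]
opening: 24.1
```

```bash
python3 snap.py 15
```

```text
12.3167 [593.4  37.3 102.9] [-5.5 -3.5 -1. ] 24.1 [0.001 0.015 0.003] [-0.16 -0.01  2.19  0.42  0.47  0.88]
```

View pics/c15.png

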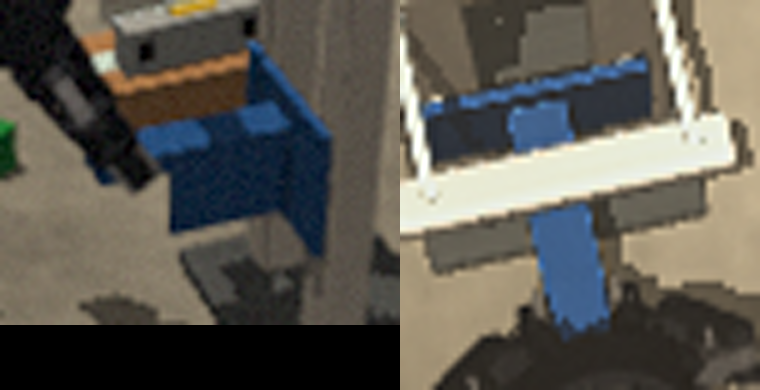

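Call:
carry_out(
  series=[0.3, 0, -2, 0, 0.003, 0, -1, 0.3, 0, -2, 0, 0.003, 0, -1, 0.3, 0, -2, 0, 0.002, 0, -1, 0.3, 0, -2, 0, 0.002, 0, -1, 0.3, 0, -2, 0, 0, 0, -1, 0.3, 0, -2, 0, 0, 0, -1, 0.3, 0, -2, 0, 0, 0, -1, 0, 0, 0, 0, 0, 0, -1],
)

```text
time_s: 13.08
position: [593.4, 35.0, 92.2]
tcp_rot: [[0.835, 0.202, 0.511], [0.175, -0.979, 0.102], [0.521, 0.005, -0.853]]
contact_force: [0.0, -1.7, -4.9]
opening: 23.7
```

```bash
python3 snap.py 16
```

```text
13.0833 [593.4  35.   92.2] [ 0.  -1.7 -4.9] 23.7 [0.004 0.003 0.002] [-0.16  0.01  2.19  0.42  0.46  0.87]
```

View pics/c16.png

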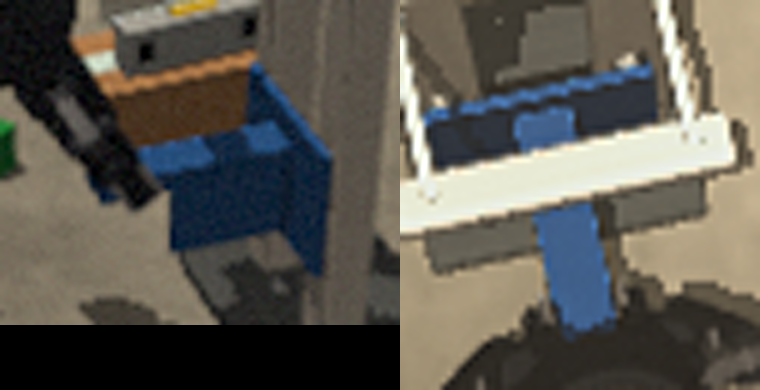

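```bash
cat > m6.py <<'E'
from m5 import *
print('plate top',[rk(onz(b,*F(*p),145)) for p in((425,116),(655,66))])
print('claw top?',[rk(onz(b,*F(*p),134)) for p in((440,100),(628,62))])
for n,p,yy in (('near top',(330,157),-49),('near bot',(320,274),-49),('far top',(255,66),51),('gusset front bottom',(172,250),1)):
    print(n,ony(a,k(*p),yy))
E
python3 m6.py|sed -n '/=====/,$p'
```

```text
=====
plate top [array([ -4.7,  49.9, 145. ]), array([ -5. , -48.8, 145. ])]
claw top? [array([  3.6,  42.6, 134. ]), array([  2.2, -38.6, 134. ])]
near top [ -1.4 -49.  139.7]
near bot [ -1.8 -49.   62. ]
far top [ -0.4  51.  135.9]
gusset front bottom [-68.5   1.   60.1]
```

Bottom of the bracket now reads about 62 mm, near home. Pressing down in small steps to feel the catch or the stop.

Call:
carry_out(
  series=[0, 0.2, -2, 0, 0, 0, -1, 0, 0.2, -2, 0, 0, 0, -1, 0, 0.2, -2, 0, 0, 0, -1, 0, 0.2, -2, 0, 0, 0, -1, 0, 0, -2, 0, -0.002, 0, -1, 0, 0, -2, 0, -0.002, 0, -1, 0, 0, -2, 0, -0.002, 0, -1, 0, 0, -2, 0, -0.002, 0, -1],
)

```text
time_s: 13.85
position: [593.1, 35.0, 87.2]
tcp_rot: [[0.828, 0.204, 0.523], [0.174, -0.979, 0.105], [0.533, 0.004, -0.846]]
contact_force: [-22.7, -6.1, 17.5]
opening: 23.8
```

```bash
python3 snap.py 17
```

```text
13.85 [593.1  35.   87.2] [-22.7  -6.1  17.5] 23.8 [0.001 0.016 0.001] [-0.17  0.02  2.2   0.47  0.44  0.82]
```

View pics/c17.png

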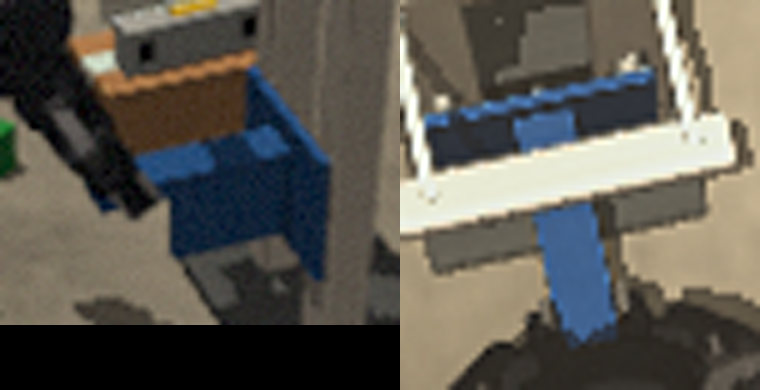

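Call:
carry_out(
  series=[-0.5, 0, 1.5, 0, 0.004, 0, -1, -0.5, 0, 1.5, 0, 0.004, 0, -1, 0, 0, 1, 0, 0.004, 0, -1, 0, 0, 0.5, 0, 0.003, 0, -1, 0, 0, 0, 0, 0, 0, -1, 0, 0, 0, 0, 0, 0, -1, 0, 0, 0, 0, 0, 0, -1, 0, 0, 0, 0, 0, 0, -1],
)

```text
time_s: 14.62
position: [592.3, 34.4, 90.7]
tcp_rot: [[0.837, 0.203, 0.509], [0.175, -0.979, 0.104], [0.519, 0.002, -0.855]]
contact_force: [-1.3, -2.5, -4.1]
opening: 24.1
```

```bash
python3 snap.py 18; python3 -c "
import cv2
im=cv2.imread('pics/s18.png')[175:225,300:350]
im2=cv2.imread('pics/t18.png')[150:175,225:270]
import numpy as np
A=cv2.resize(im,(400,400),interpolation=2);B=cv2.resize(im2,None,fx=8,fy=8,interpolation=2)
C=np.zeros((400,400+B.shape[1],3),np.uint8);C[:,:400]=A;C[:B.shape[0],400:]=B
cv2.imwrite('pics/z18.png',C)"
```

```text
14.6167 [592.3  34.4  90.7] [-1.3 -2.5 -4.1] 24.1 [ 0.002 -0.     0.001] [-0.16  0.01  2.19  0.43  0.46  0.86]
```

View pics/z18.png

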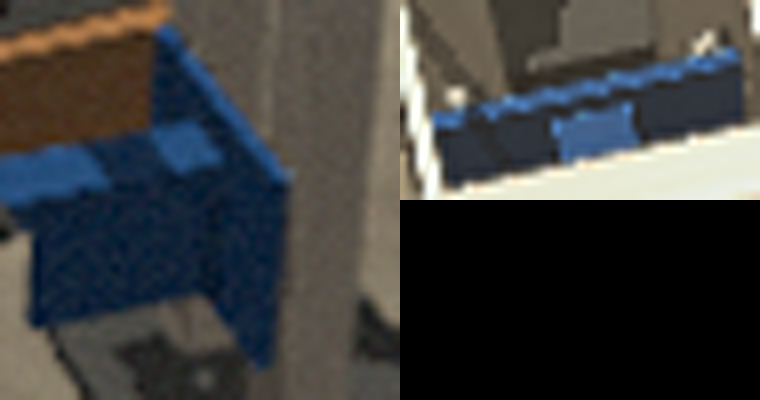

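View pics/c18.png

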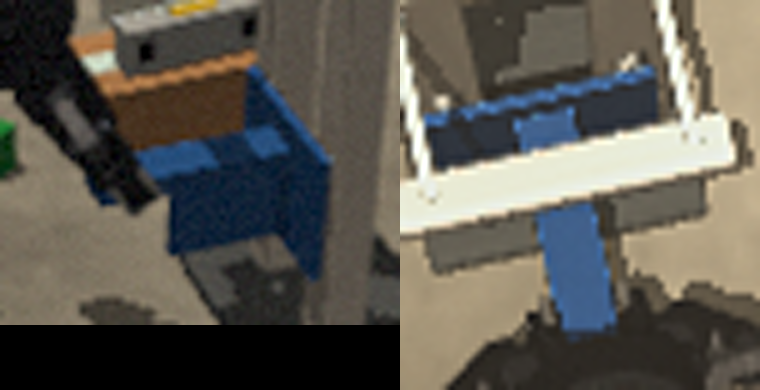

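```bash
cat > m6.py <<'E'
from m5 import *
K=lambda u,v:(300+u/8,175+v/8)
for n,p,yy in (('near top',(289,176),-49),('near bot',(266,370),-49),('far top',(160,26),51),('gusset bottom front',(33,325),1),('arm top/plate near',(220,160),-12),('arm top/plate far',(190,124),14)):
    print(n,ony(a,K(*p),yy))
E
python3 m6.py|sed -n '/=====/,$p'
python3 - <<'E'
# projected expectation, home vs 10mm high
import sys;sys.argv=['x']
import io,contextlib
with contextlib.redirect_stdout(io.StringIO()):
    import os;os.chdir('.');sys.path.insert(0,'.')
    from m5 import *
for dz in (0,10):
  for n,P in (('neartop',(0,-50,140+dz)),('nearbot',(0,-50,60+dz)),('fartop',(0,50,140+dz)),('gussetfb',(-70,-3,60+dz))):
    W=O+P[0]*X+P[1]*Y+np.array([0,0,P[2]]);print(dz,n,((proj(a,W)[0]-[300,175])*8).round())
W=O-40*Y+2*X+[0,0,122];print('speck pred',proj(a,W))
E
```

```text
=====
near top [ -0.9 -49.  137.7]
near bot [ -3.7 -49.   57.5]
far top [ -3.5  51.  136.4]
gusset bottom front [-69.3   1.   58.1]
arm top/plate near [ -8.1 -12.  121.7]
arm top/plate far [ -7.5  14.  119.6]
0 neartop [293. 171.]
0 nearbot [278. 364.]
0 fartop [171.  17.]
0 gussetfb [ 35. 328.]
10 neartop [295. 146.]
10 nearbot [280. 340.]
10 fartop [172.  -7.]
10 gussetfb [ 36. 305.]
speck pred [[335.30126   199.7774465]]
```

Comparing projections, the plate corners match the home height (predicted (293,171), seen (289,176)) and not 10 mm high (295,146). It took 20 N without moving, so the bracket is home. Releasing and backing out along the tool axis.

Call:
carry_out(
  series=[0, 0, 0, 0, 0, 0, 1, 0, 0, 0, 0, 0, 0, 1, 0, 0, 0, 0, 0, 0, 1, 0, 0, 0, 0, 0, 0, 1, 0, 0, 0, 0, 0, 0, 1, -6, -1, 10, 0, 0, 0, 1, -10, -2, 17, 0, 0, 0, 1, -10, -2, 17, 0, 0, 0, 1],
)

```text
time_s: 15.38
position: [575.1, 30.0, 144.0]
tcp_rot: [[0.827, 0.202, 0.524], [0.174, -0.979, 0.103], [0.534, 0.006, -0.845]]
contact_force: [1.0, -0.3, -0.4]
opening: 85.5
```

```bash
python3 - <<'E'
from h import *
s=bot.sense();print(s['time_s'],s['position'].round(1),s['tcp_rot'].round(3).tolist(),s['contact_force'].round(1),s['opening'])
a=cam('side','s19.png');b=cam('top','t19.png')
T=s['position'];z=s['tcp_rot'][:,2];y=s['tcp_rot'][:,1]
for c,n in((a,'s'),(b,'t')):
  for k in(1,-25): print(n,k,proj(c,T+k*z+y*43).round(),proj(c,T+k*z-y*43).round())
im=a['pixels'][130:230,230:350];im2=b['pixels'][145:245,215:295]
A=cv2.resize(im,None,fx=4,fy=4,interpolation=2);B=cv2.resize(im2,None,fx=4,fy=4,interpolation=2)
cv2.imwrite('pics/c19.png',np.hstack([A,B]))
E
```

```text
15.3833 [575.1  30.  144. ] [[0.827, 0.202, 0.524], [0.174, -0.979, 0.103], [0.534, 0.006, -0.845]] [ 1.  -0.3 -0.4] 85.52956030048911
s 1 [[301. 201.]] [[289. 184.]]
s -25 [[296. 195.]] [[285. 178.]]
t 1 [[273. 192.]] [[239. 199.]]
t -25 [[274. 196.]] [[240. 203.]]
```

View pics/c19.png

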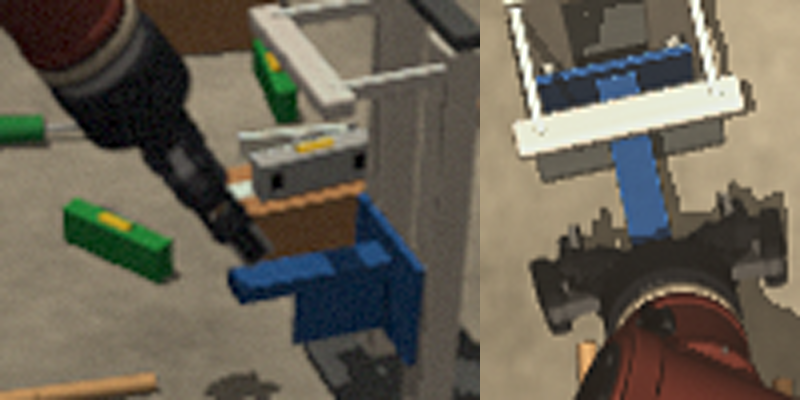

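```bash
python3 - <<'E'
from h import *
s=bot.sense();a=cam('side');b=cam('top');T=s['position'];R=s['tcp_rot']
for pt in ((275.5,193),(274,195)):
  for ps in ((295.5,192.5),(294.5,193.5)):
    P,e=tri(b,pt,a,ps);print(P.round(1),round(e,1),(R.T@(P-T)).round(1))
E
```

```text
[571.8 -17.8 176.5] 6.2 [  2.9  45.4 -32.1]
[570.8 -17.7 174. ] 9.2 [  0.7  45.1 -30.5]
[570.  -14.2 173.6] 1.3 [  0.4  41.4 -30.2]
[569.  -14.1 171. ] 4.3 [ -1.8  41.2 -28.6]
```

Bracket hangs level and untouched. The fingertip triangulation confirms the actual grasp point is about 28 mm behind the reported TCP (the bracket grasp point checks to within 2 mm with that). Moving to the level.

```bash
cat >> h.py <<'E'
def plan2(grasp,yaw,t,n=8,back=0): # with 28 mm offset
    R=toolR(yaw,t); plan(np.array(grasp)+28*R[:,2],yaw,t,n,back)
E
python3 -c "
from h import *
plan2([622,244.6,77],14.3,32,8,90)"
```

```text
t 15.58 target [592.7 237.1 125.3] d [ 16.6 207.4 -19.2] w [0.005 0.009 0.046] | per row [ 2.1 25.9 -2.4] [0.0006 0.0011 0.0058] minrows 5.1
F [ 0.8  0.1 -0. ] op 85.3 q [-0.18 -0.13  2.21  0.38  0.56  0.91]
```

Call:
carry_out(
  series=[-10, 8, 8, 0, 0, 0.005, 1, -8, 20, 4, 0, 0, 0.005, 1, -4, 28, 0, 0, 0, 0.005, 1, 0, 30, 0, 0, 0, 0.006, 1, 4, 30, 0, 0, 0, 0.006, 1, 8, 30, -2, 0, 0, 0.006, 1, 10, 30, -3, 0, 0, 0.006, 1, 10, 20, -3, 0, 0, 0.005, 1],
)

```text
time_s: 16.25
position: [583.9, 230.6, 140.3]
tcp_rot: [[0.823, 0.239, 0.516], [0.204, -0.971, 0.123], [0.531, 0.004, -0.848]]
contact_force: [-0.7, -0.5, 0.4]
opening: 85.6
```

```bash
python3 - <<'E'
from h import *
plan2([622,244.6,77],14.3,32,8,0)
a=cam('side','s20.png');b=cam('top','t20.png')
im=a['pixels'][120:220,230:350];im2=b['pixels'][135:235,130:210]
cv2.imwrite('pics/c20.png',np.hstack([cv2.resize(im,None,fx=4,fy=4,interpolation=2),cv2.resize(im2,None,fx=4,fy=4,interpolation=2)]))
E
```

```text
t 16.25 target [638.9 248.9  49. ] d [ 55.   18.3 -91.3] w [0.004 0.002 0.009] | per row [  6.9   2.3 -11.4] [0.0005 0.0002 0.0011] minrows 2.6
F [-0.7 -0.5  0.4] op 85.6 q [ 0.28 -0.01  2.1  -0.05  0.49  1.64]
```

View pics/c20.png

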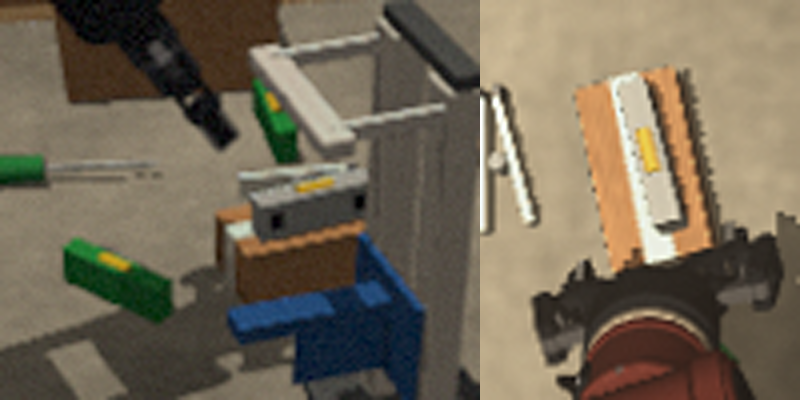

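Chrome level with a yellow vial lies on the carton (crop (648,150)); green ones excluded. Descending along the tool axis.

Call:
carry_out(
  series=[7, 3, -12, 0.001, 0, 0.002, 1, 8, 3, -13, 0.001, 0, 0.002, 1, 8, 3, -13, 0, 0, 0.002, 1, 8, 3, -13, 0, 0, 0.001, 1, 8, 2, -13, 0, 0, 0.001, 1, 7, 2, -12, 0, 0, 0, 1, 5, 1, -8, 0, 0, 0, 1, 0, 0, 0, 0, 0, 0, 1],
)

```text
time_s: 17.02
position: [633.2, 246.8, 41.5]
tcp_rot: [[0.828, 0.251, 0.502], [0.215, -0.968, 0.128], [0.518, 0.002, -0.855]]
contact_force: [-1.3, 0.6, 0.3]
opening: 85.2
```

```bash
python3 - <<'E'
from h import *
plan2([622,244.6,77],14.3,32,1,0)
a=cam('side','s21.png');b=cam('top','t21.png')
im=a['pixels'][120:220,230:350];im2=b['pixels'][135:235,130:210]
cv2.imwrite('pics/c21.png',np.hstack([cv2.resize(im,None,fx=4,fy=4,interpolation=2),cv2.resize(im2,None,fx=4,fy=4,interpolation=2)]))
E
```

```text
t 17.02 target [638.9 248.9  49. ] d [5.8 2.1 7.5] w [ 0.006 -0.013 -0.004] | per row [5.8 2.1 7.5] [ 0.0055 -0.0126 -0.0036] minrows 0.2
F [-1.3  0.6  0.3] op 85.2 q [ 0.27  0.28  2.01 -0.04  0.32  1.63]
```

View pics/c21.png

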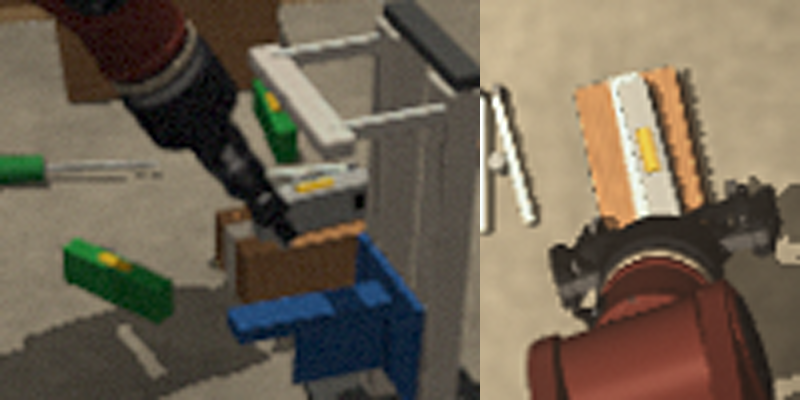

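Call:
carry_out(
  series=[3, 1, 4, 0.002, -0.006, -0.002, 1, 2, 1, 4, 0.002, -0.006, -0.002, 1, 1, 0, 1, 0, 0, 0, 1, 0, 0, 0, 0, 0, 0, 1, 0, 0, 0, 0, 0, 0, 0.5, 0, 0, 0, 0, 0, 0, 0, 0, 0, 0, 0, 0, 0, 0, 0, 0, 0, 0, 0, 0, -0.2],
  grip_force=60,
)

```text
time_s: 17.78
position: [641.4, 249.4, 58.3]
tcp_rot: [[0.817, 0.246, 0.521], [0.208, -0.969, 0.132], [0.538, 0.001, -0.843]]
contact_force: [-0.5, 0.4, -0.3]
opening: 38.9
```

```bash
python3 - <<'E'
from h import *
plan2([622,244.6,77],14.3,32,1,0)
a=cam('side','s22.png')
im=a['pixels'][120:220,230:350]
cv2.imwrite('pics/c22.png',cv2.resize(im,None,fx=5,fy=5,interpolation=2))
E
```

```text
t 17.78 target [638.9 248.9  49. ] d [-2.4 -0.5 -9.2] w [-0.001  0.009  0.001] | per row [-2.4 -0.5 -9.2] [-0.0014  0.0091  0.0009] minrows 0.2
F [-0.5  0.4 -0.3] op 38.9 q [ 0.28  0.26  2.   -0.05  0.32  1.64]
```

View pics/c22.png

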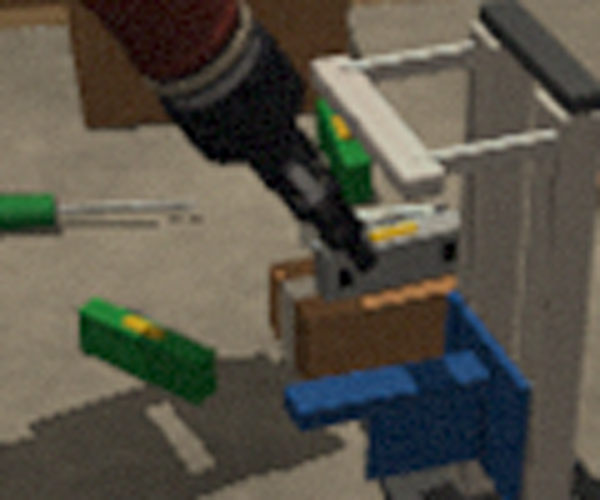

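Call:
carry_out(
  series=[-1, 0, -3, 0, 0.003, 0, -0.2, -1, 0, -3, 0, 0.003, 0, -0.2, 0, 0, -2, 0, 0, 0, -0.2, 0, 0, 0, 0, 0, 0, -0.2, 0, 0, 0, 0, 0, 0, -0.2, 0, 0, 0, 0, 0, 0, -0.2, 0, 0, 0, 0, 0, 0, -0.2, 0, 0, 0, 0, 0, 0, -0.2],
)

```text
time_s: 18.5
position: [638.1, 249.2, 47.8]
tcp_rot: [[0.822, 0.246, 0.513], [0.208, -0.969, 0.131], [0.53, -0.001, -0.848]]
contact_force: [-0.8, -0.4, -0.1]
opening: 34.3
```

```bash
python3 - <<'E'
from h import *
plan2([622,244.6,77],14.3,32,1,0)
a=cam('side','s23.png')
im=a['pixels'][120:220,230:350]
cv2.imwrite('pics/c23.png',cv2.resize(im,None,fx=5,fy=5,interpolation=2))
E
```

```text
t 18.5 target [638.9 248.9  49. ] d [ 0.9 -0.2  1.2] w [-0.001 -0.     0.001] | per row [ 0.9 -0.2  1.2] [-0.0007 -0.0001  0.0008] minrows 0.0
F [-0.8 -0.4 -0.1] op 34.3 q [ 0.28  0.27  2.   -0.05  0.31  1.64]
```

View pics/c23.png

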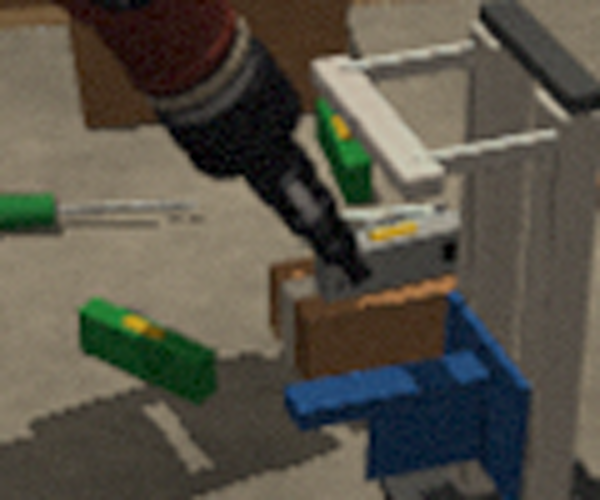

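Fingertips are beside the level near its front end, still above the carton's top. Closing.

Call:
carry_out(
  series=[0, 0, 0.5, 0, 0, 0, -1, 0, 0, 0, 0, 0, 0, -1, 0, 0, 0, 0, 0, 0, -1, 0, 0, 0, 0, 0, 0, -1, 0, 0, 0, 0, 0, 0, -1, 0, 0, 0, 0, 0, 0, -1, 0, 0, 0, 0, 0, 0, -1, 0, 0, 0, 0, 0, 0, -1],
  grip_force=80,
)

```text
time_s: 19.22
position: [638.2, 249.2, 48.7]
tcp_rot: [[0.822, 0.246, 0.514], [0.208, -0.969, 0.131], [0.53, -0.001, -0.848]]
contact_force: [-0.4, 0.3, -0.3]
opening: 18.4
```

```bash
python3 - <<'E'
from h import *
plan2([622,244.6,77],14.3,32,1,0);print(bot.sense()['tcp_rot'].round(4).tolist(),bot.sense()['position'])
a=cam('side','s24.png');b=cam('top','t24.png')
im=a['pixels'][120:220,230:350];im2=b['pixels'][135:235,130:210]
cv2.imwrite('pics/c24.png',np.hstack([cv2.resize(im,None,fx=4,fy=4,interpolation=2),cv2.resize(im2,None,fx=4,fy=4,interpolation=2)]))
E
```

```text
t 19.22 target [638.9 248.9  49. ] d [ 0.7 -0.3  0.3] w [-0.001  0.     0.001] | per row [ 0.7 -0.3  0.3] [-0.0007  0.0002  0.0008] minrows 0.0
F [-0.4  0.3 -0.3] op 18.4 q [ 0.28  0.27  2.   -0.05  0.31  1.64]
[[0.8218, 0.2462, 0.5137], [0.2084, -0.9692, 0.1311], [0.5302, -0.0007, -0.8479]] [638.21892519 249.18417177  48.70279272]
```

View pics/c24.png

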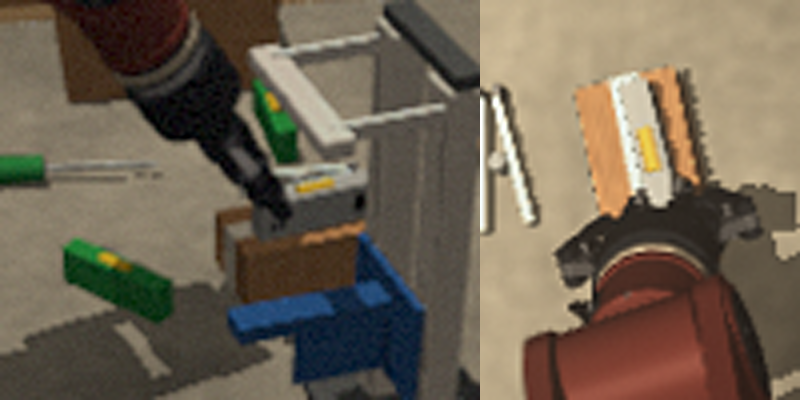

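```bash
python3 - <<'E'
import cv2
b=cv2.imread('pics/t24.png')[160:210,215:295]; a=cv2.imread('pics/s24.png')[170:230,280:345]
cv2.imwrite('pics/a24t.png',cv2.resize(b,None,fx=9,fy=9,interpolation=2))
cv2.imwrite('pics/a24s.png',cv2.resize(a,None,fx=9,fy=9,interpolation=2))
E
```

```text
(no output)
```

View pics/a24t.png

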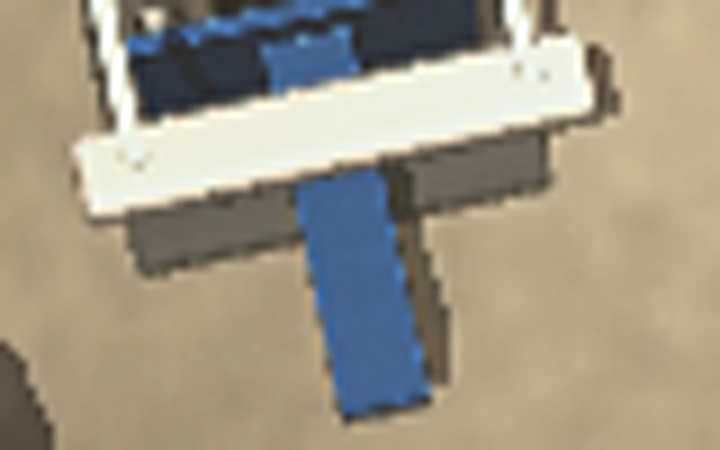

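View pics/a24s.png

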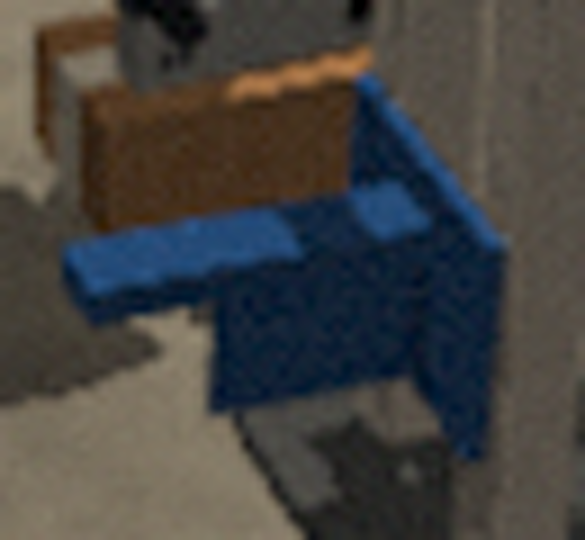

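```bash
cat > m7.py <<'E'
import io,contextlib
with contextlib.redirect_stdout(io.StringIO()):
    from m5 import *
t=lambda u,v:(215+u/9,160+v/9); s_=lambda u,v:(280+u/9,170+v/9)
c=[onz(b,*t(*p),124) for p in((344,413),(430,398),(268,48),(350,30))]
for p in c: print(p.round(1),rk(p))
E=(c[0]+c[1])/2;I=(c[2]+c[3])/2;print('yaw',np.degrees(np.arctan2(*(I-E)[1::-1])),'len',np.linalg.norm(I-E),'mid',((E+I)/2).round(1))
for q in((65,252),(92,295)): print('side arm end',onz(a,*s_(*q),124).round(1),rk(onz(a,*s_(*q),124)))
print('tri L end',[ (r[0].round(1),rk(r[0]),r[1].round(1)) for r in (tri(b,t(344,413),a,s_(65,250)),tri(b,t(430,398),a,s_(92,293)))])
E
python3 m7.py
```

```text
[553.2  38.3 124. ] [-117.9   13.5  124. ]
[557.1  14.2 124. ] [-119.1  -10.9  124. ]
[658.6  58.8 124. ] [-10.6  12.1 124. ]
[663.4  35.5 124. ] [-10.6 -11.7 124. ]
yaw 11.207723068031942 len 107.89623932203456 mid [608.1  36.7 124. ]
side arm end [555.5  34.4 124. ] [-116.4    9.2  124. ]
side arm end [560.1  11.6 124. ] [-116.6  -14.1  124. ]
tri L end [(array([554.9,  38.3, 121.8]), array([-116.3,   13.2,  121.8]), np.float64(2.5)), (array([559. ,  14.2, 122.6]), array([-117.2,  -11.3,  122.6]), np.float64(3.2))]
```

Arm end measures (−117, ±12, about 122–124) in the rack frame, so the bracket is still home. Lifting the level and drawing back before crossing.

Call:
carry_out(
  series=[0, 0, 8, 0, 0, 0, -1, 0, 0, 14, 0, 0, 0, -1, -6, -1, 15, 0, 0, 0, -1, -14, -3, 15, 0, 0, -0.005, -1, -18, -4, 15, 0, 0, -0.008, -1, -18, -4, 15, 0, 0, -0.008, -1, -18, -6, 13, 0, 0, -0.008, -1, -16, -10, 6, 0, 0, -0.008, -1],
)

```text
time_s: 19.98
position: [542.1, 219.0, 149.9]
tcp_rot: [[0.836, 0.208, 0.508], [0.177, -0.978, 0.108], [0.52, -0.001, -0.854]]
contact_force: [0.9, -0.1, -1.0]
opening: 17.9
```

```bash
python3 - <<'E'
from h import *
s=bot.sense();T=np.array([545,24,133.]);print(s['position'],s['contact_force'],s['opening'],Ro.from_matrix(toolR(11.6,32)@s['tcp_rot'].T).as_rotvec().round(3))
a=cam('side','s25.png');b=cam('top','t25.png')
E
```

```text
[542.14259502 219.04451394 149.92939703] [ 0.87600644 -0.14712447 -0.95980414] 17.948909696446282 [ 0.002 -0.012 -0.007]
```

View pics/s25.png

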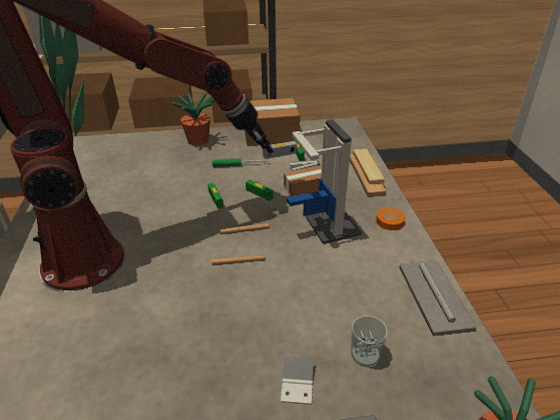

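Call:
carry_out(
  series=[0, -22, 0, 0, -0.002, 0, -1, 0, -28, 0, 0, -0.002, 0, -1, 0, -28, 0, 0, -0.002, -0.002, -1, 0, -28, 0, 0, -0.002, -0.002, -1, 0, -28, 0, 0, -0.002, 0, -1, 0, -26, 0, 0, -0.002, 0, -1, 0, -18, 0, 0, 0, 0, -1, 0, -6, 0, 0, 0, 0, -1],
)

```text
time_s: 20.75
position: [541.2, 29.4, 150.0]
tcp_rot: [[0.827, 0.212, 0.521], [0.181, -0.977, 0.109], [0.532, 0.004, -0.847]]
contact_force: [-0.7, -0.4, -1.2]
opening: 18.3
```

```bash
cat > snap2.py <<'E'
from h import *
import sys,pickle
n=sys.argv[1]
s=bot.sense();print(s['time_s'],'pos',s['position'].round(1),'d',(np.array([592.8,33.6,122.7])-s['position']).round(1),s['contact_force'].round(1),round(s['opening'],1),Ro.from_matrix(toolR(11.6,32)@s['tcp_rot'].T).as_rotvec().round(3))
a=cam('side','s%s.png'%n);b=cam('top','t%s.png'%n);pickle.dump((a,b),open('c7.pkl','wb'))
im=a['pixels'][150:230,270:350];im2=b['pixels'][150:230,215:295]
cv2.imwrite('pics/c%s.png'%n,np.hstack([cv2.resize(im,None,fx=5,fy=5,interpolation=2),cv2.resize(im2,None,fx=5,fy=5,interpolation=2)]))
E
python3 snap2.py 26
```

```text
20.75 pos [541.2  29.4 150. ] d [ 51.6   4.2 -27.3] [-0.7 -0.4 -1.2] 18.3 [ 0.003  0.003 -0.011]
```

View pics/c26.png

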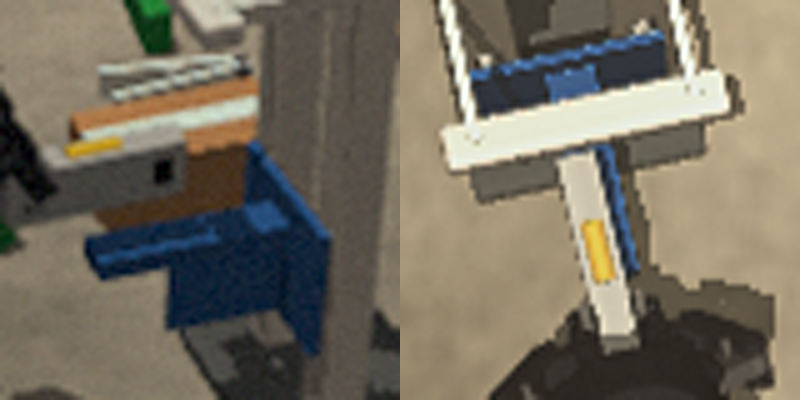

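Call:
carry_out(
  series=[1, -3, -2, 0, 0, -0.002, -1, 1, -3, -3, 0, 0, -0.002, -1, 8, 1, -3, 0, 0, -0.002, -1, 10, 2, -3, 0, 0, -0.002, -1, 10, 2, -2, 0, 0, -0.002, -1, 10, 2, -1, 0, 0, 0, -1, 7, 1.5, 0, 0, 0, 0, -1, 2, 0.5, 0, 0, 0, 0, -1],
)

```text
time_s: 21.52
position: [591.0, 38.5, 130.8]
tcp_rot: [[0.831, 0.208, 0.515], [0.178, -0.978, 0.109], [0.527, 0.001, -0.85]]
contact_force: [0.6, 0.0, -0.7]
opening: 18.0
```

```bash
python3 snap2.py 27
```

```text
21.5167 pos [591.   38.5 130.8] d [ 1.8 -4.9 -8.1] [ 0.6  0.  -0.7] 18.0 [ 0.002 -0.003 -0.008]
```

View pics/c27.png

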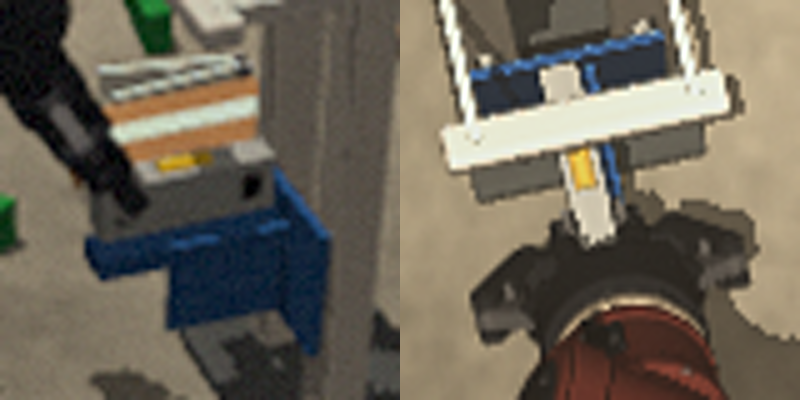

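Call:
carry_out(
  series=[0.5, -2, 0, 0, 0, -0.003, -1, 0.5, -2, 0, 0, 0, -0.003, -1, 0.3, -1, 0, 0, 0, -0.002, -1, 0, 0, 0, 0, 0, 0, -1, 0, 0, 0, 0, 0, 0, -1, 0, 0, -0.5, 0, 0, 0, -1, 0, 0, 0, 0, 0, 0, -1, 0, 0, 0, 0, 0, 0, -1],
)

```text
time_s: 22.28
position: [589.7, 32.7, 130.0]
tcp_rot: [[0.833, 0.2, 0.515], [0.171, -0.98, 0.104], [0.526, 0.001, -0.851]]
contact_force: [0.3, 0.1, -2.3]
opening: 18.2
```

```bash
python3 snap2.py 28
```

```text
22.2833 pos [589.7  32.7 130. ] d [ 3.1  0.9 -7.3] [ 0.3  0.1 -2.3] 18.2 [ 0.002 -0.005  0.001]
```

View pics/c28.png

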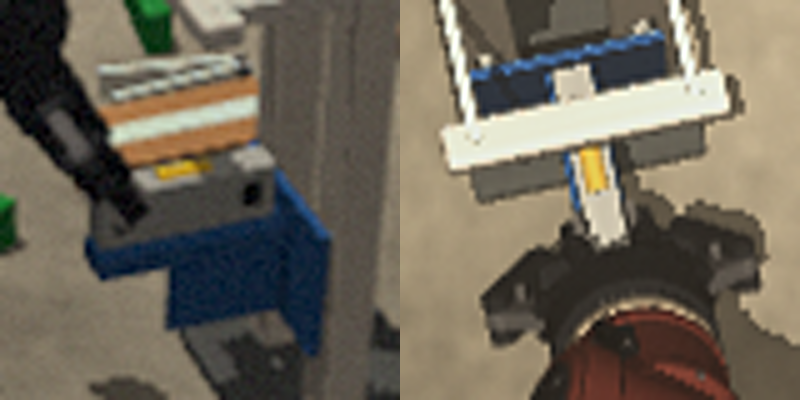

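```bash
python3 - <<'E'
import io,contextlib
with contextlib.redirect_stdout(io.StringIO()):
    from m5 import *
im=cv2.resize(b['pixels'][150:200,240:265],None,fx=16,fy=12,interpolation=2);cv2.imwrite('pics/z28.png',im)
t=lambda u,v:(215+(u-400)/5,150+v/5)
for v,l,r in((85,554,594),(155,568,607),(225,588,628)):
    print([rk(onz(b,*t(x,v),164)) for x in(l,r)])
print('arm left edge', [rk(onz(b,*t(*p),124)) for p in((566,160),(578,215))])
print('front end', rk(onz(b,*t(570,66),164)))
E
```

```text
[array([-25.6,  10.6, 164. ]), array([-30. ,  -8.7, 164. ])]
[array([-61.8,  11.4, 164. ]), array([-66. ,  -7.4, 164. ])]
[array([-98.2,   9.3, 164. ]), array([-102.5,   -9.9,  164. ])]
arm left edge [array([-55.1,  12.8, 124. ]), array([-84.2,  12.9, 124. ])]
front end [-17.9   0.8 164. ]
```

View pics/z28.png

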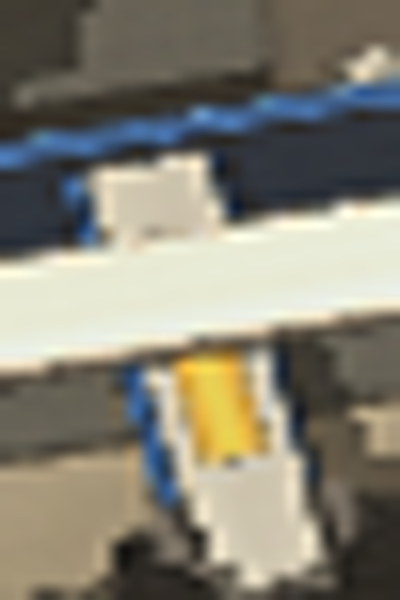

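Level is centred on the arm in y (0.9 vs 0.7). Moving 4 mm toward the rack, then lowering gently.

Call:
carry_out(
  series=[1.5, 0.3, 0, 0, -0.002, 0, -1, 1.5, 0.3, 0, 0, -0.002, 0, -1, 0.5, 0.1, -0.5, 0, -0.001, 0, -1, 0, 0, -1, 0, 0, 0, -1, 0, 0, -1, 0, 0, 0, -1, 0, 0, -1, 0, 0, 0, -1, 0, 0, -1, 0, 0, 0, -1, 0, 0, 0, 0, 0, 0, -1],
)

```text
time_s: 23.05
position: [593.8, 33.7, 125.0]
tcp_rot: [[0.83, 0.2, 0.52], [0.171, -0.98, 0.104], [0.53, 0.002, -0.848]]
contact_force: [-0.0, -0.6, -1.1]
opening: 18.4
```

```bash
python3 snap2.py 29
```

```text
23.05 pos [593.8  33.7 125. ] d [-1.  -0.1 -2.3] [-0.  -0.6 -1.1] 18.4 [0.002 0.001 0.001]
```

View pics/c29.png

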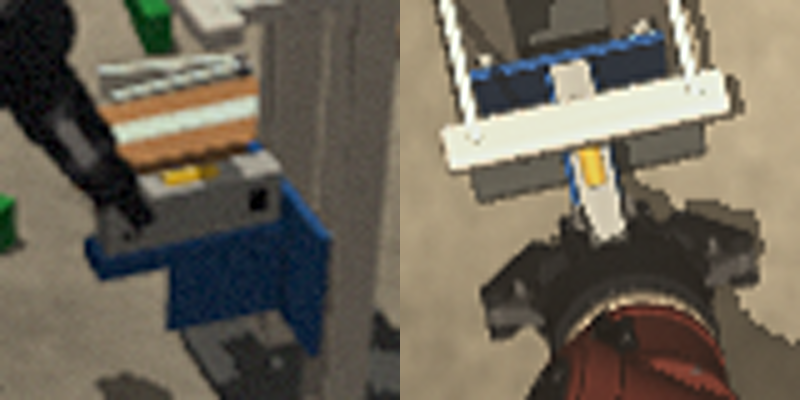

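Call:
carry_out(
  series=[0, 0, -1, 0, 0, 0, -1, 0, 0, -0.8, 0, 0, 0, -1, 0, 0, -0.8, 0, 0, 0, -1, 0, 0, -0.8, 0, 0, 0, -1, 0, 0, 0, 0, 0, 0, -1, 0, 0, 0, 0, 0, 0, -1, 0, 0, 0, 0, 0, 0, -1, 0, 0, 0, 0, 0, 0, -1],
)

```text
time_s: 23.82
position: [594.5, 33.6, 122.3]
tcp_rot: [[0.829, 0.2, 0.522], [0.171, -0.98, 0.104], [0.532, 0.003, -0.847]]
contact_force: [0.5, 0.5, -1.3]
opening: 18.4
```

```bash
python3 snap2.py 30
```

```text
23.8167 pos [594.5  33.6 122.3] d [-1.7 -0.   0.4] [ 0.5  0.5 -1.3] 18.4 [0.002 0.003 0.001]
```

View pics/c30.png

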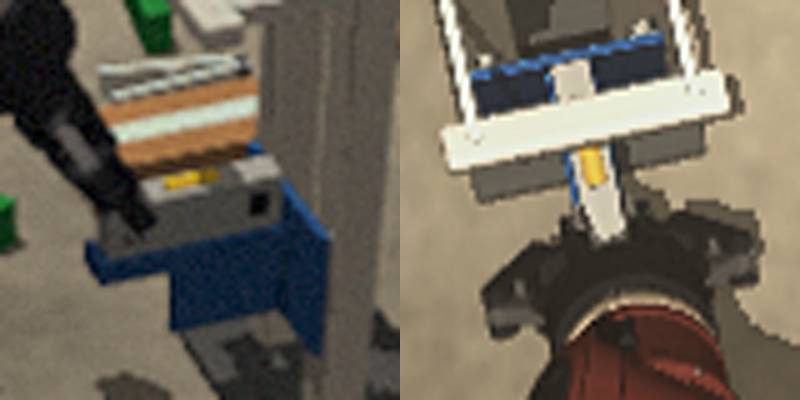

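Call:
carry_out(
  series=[-0.3, 0, -0.8, 0, 0, 0, -1, -0.3, 0, -0.8, 0, 0, 0, -1, -0.3, 0, -0.8, 0, 0, 0, -1, 0, 0, -0.8, 0, 0, 0, -1, 0, 0, -0.5, 0, 0, 0, -1, 0, 0, 0, 0, 0, 0, -1, 0, 0, 0, 0, 0, 0, -1, 0, 0, 0, 0, 0, 0, -1],
)

```text
time_s: 24.58
position: [595.8, 33.4, 121.4]
tcp_rot: [[0.826, 0.2, 0.527], [0.171, -0.98, 0.104], [0.537, 0.004, -0.844]]
contact_force: [-1.1, 0.1, 1.4]
opening: 18.3
```

```bash
python3 snap2.py 31
```

```text
24.5833 pos [595.8  33.4 121.4] d [-3.   0.2  1.3] [-1.1  0.1  1.4] 18.3 [0.003 0.009 0.002]
```

View pics/c31.png

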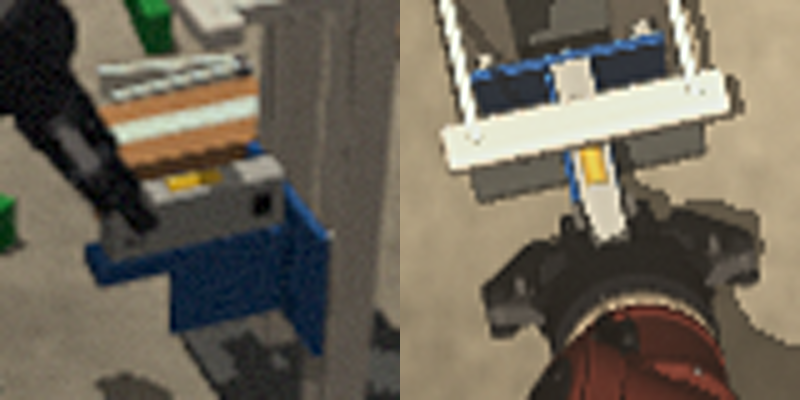

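```bash
python3 - <<'E'
import io,contextlib
with contextlib.redirect_stdout(io.StringIO()):
    from m5 import *
cv2.imwrite('pics/z31.png',np.hstack([cv2.resize(b['pixels'][150:200,240:265],None,fx=12,fy=12,interpolation=2),cv2.resize(a['pixels'][175:215,283:335],None,fx=9,fy=9*600/360/1.0 if 0 else 15,interpolation=2)]))
E
```

```text
(no output)
```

View pics/z31.png

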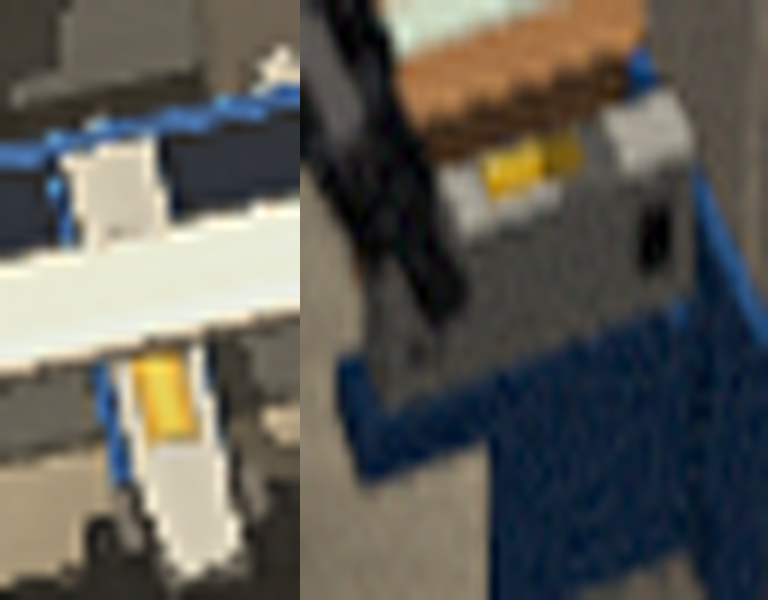

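```bash
python3 - <<'E'
import io,contextlib
with contextlib.redirect_stdout(io.StringIO()):
    from m5 import *
t=lambda u,v:(240+u/12,150+v/12); q=lambda u,v:(283+(u-300)/9,175+v/15)
print('front top edge',[rk(onz(b,*t(*p),158)) for p in((64,148),(155,136))])
print('vial mid',[rk(onz(b,*t(*p),158)) for p in((160,440),(190,437),(135,350),(180,345))])
print('edges',[rk(onz(b,*t(*p),158)) for p in((70,180),(165,175),(128,450),(215,450))])
print('arm left edge',[rk(onz(b,*t(*p),124)) for p in((52,180),(100,380),(118,470))])
for n,p,yy,in (('level rear bottom near',(385,400),-9),('level front bottom near',(693,300),-9),('front top near',(690,150),-9),('front top far',(668,92),11)):
    print(n,ony(a,q(*p),yy))
print('arm end near top',ony(a,q(362,425),-12))
E
```

```text
front top edge [array([-12.1,   9.2, 158. ]), array([-13.8,  -9.8, 158. ])]
vial mid [array([-77.,   3., 158.]), array([-77.7,  -3.2, 158. ]), array([-57.3,   4. , 158. ]), array([-58.3,  -5.3, 158. ])]
edges [array([-19.1,   9.4, 158. ]), array([-22.4, -10. , 158. ]), array([-77.6,   9.9, 158. ]), array([-81.5,  -7.6, 158. ])]
arm left edge [array([ -9.5,  13. , 124. ]), array([-54.3,  12.2, 124. ]), array([-74.1,  12.7, 124. ])]
level rear bottom near [-108.4   -9.   122.2]
level front bottom near [ -9.1  -9.  119.9]
front top near [-12.   -9.  153.1]
front top far [-10.2  11.  152.8]
arm end near top [-116.7  -12.   120.8]
```

Call:
carry_out(
  series=[-0.5, 0, -0.3, 0, 0.004, 0, -1, -0.5, 0, -0.3, 0, 0.004, 0, -1, -0.3, 0, -0.3, 0, 0.003, 0, -1, 0, 0, 0, 0, 0, 0, -1, 0, 0, 0, 0, 0, 0, -1, 0, 0, 0, 0, 0, 0, -1, 0, 0, 0, 0, 0, 0, -1, 0, 0, 0, 0, 0, 0, -1],
)

```text
time_s: 25.35
position: [595.8, 33.3, 121.9]
tcp_rot: [[0.831, 0.199, 0.519], [0.17, -0.98, 0.103], [0.529, 0.003, -0.848]]
contact_force: [-1.8, 1.2, 2.4]
opening: 18.1
```

```bash
python3 snap2.py 32; python3 - <<'E'
import cv2,numpy as np
a=cv2.imread('pics/s32.png');b=cv2.imread('pics/t32.png')
cv2.imwrite('pics/z32.png',np.hstack([cv2.resize(b[150:200,240:265],None,fx=12,fy=12,interpolation=2),cv2.resize(a[175:215,283:335],None,fx=9,fy=15,interpolation=2)]))
E
```

```text
25.35 pos [595.8  33.3 121.9] d [-3.   0.3  0.8] [-1.8  1.2  2.4] 18.1 [ 0.003 -0.     0.002]
```

View pics/z32.png

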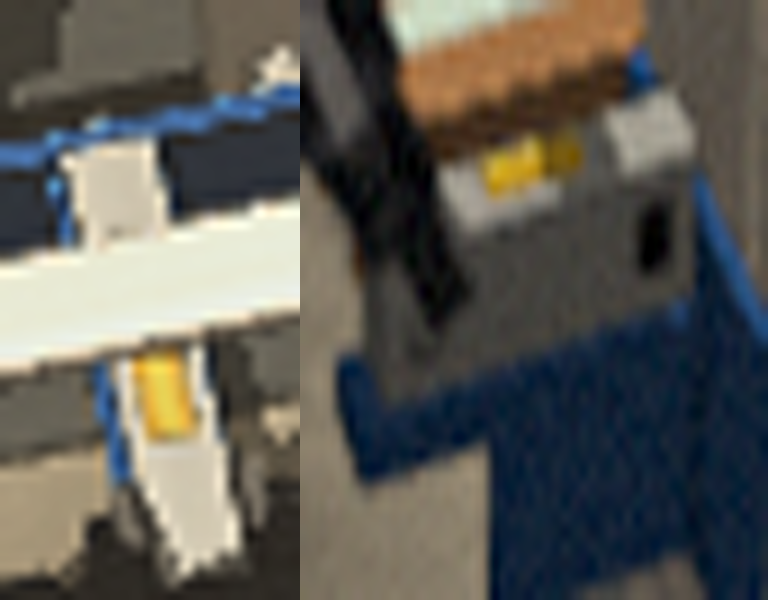

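The level rests on the arm under a light load, tilt matched. Releasing gently.

Call:
carry_out(
  series=[0, 0, 0, 0, 0, 0, -0.5, 0, 0, 0, 0, 0, 0, -0.4, 0, 0, 0, 0, 0, 0, -0.3, 0, 0, 0, 0, 0, 0, -0.1, 0, 0, 0, 0, 0, 0, 0.1, 0, 0, 0, 0, 0, 0, 0.3, 0, 0, 0, 0, 0, 0, 0.3, 0, 0, 0, 0, 0, 0, 0.3],
  grip_force=20,
)

```text
time_s: 26.12
position: [594.2, 33.1, 119.6]
tcp_rot: [[0.833, 0.199, 0.516], [0.17, -0.98, 0.103], [0.526, 0.002, -0.851]]
contact_force: [-0.4, -0.4, 0.4]
opening: 55.2
```

```bash
python3 snap2.py 33
```

```text
26.1167 pos [594.2  33.1 119.6] d [-1.4  0.5  3.1] [-0.4 -0.4  0.4] 55.2 [ 0.003 -0.004  0.002]
```

View pics/c33.png

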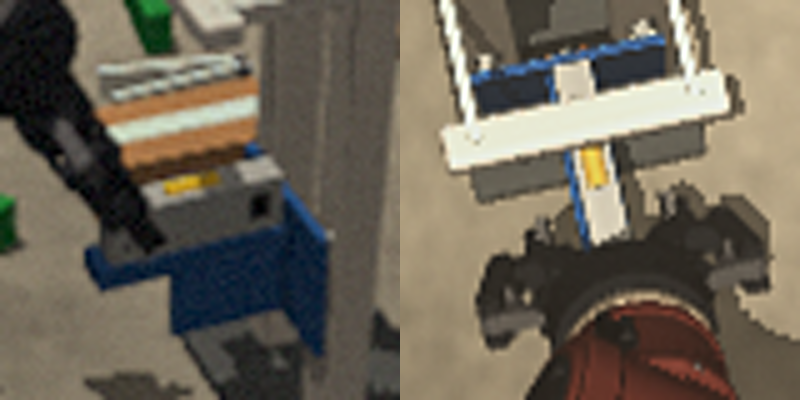

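Level stays put. Backing away along the tool axis.

Call:
carry_out(
  series=[-2, -0.4, 4, 0, 0, 0, 0.5, -6, -1, 10, 0, 0, 0, 0.5, -9, -2, 15, 0, 0, 0, 0.5, -11, -2, 18, 0, 0, 0, 0.5, -11, -2, 18, 0, 0, 0, 0.5, -14, -2, 14, 0, 0, 0, 0.5, -18, -2, 8, 0, 0, 0, 0.5, -20, -2, 4, 0, 0, 0, 0.5],
)

```text
time_s: 26.88
position: [499.9, 19.3, 214.5]
tcp_rot: [[0.835, 0.2, 0.513], [0.171, -0.98, 0.103], [0.524, 0.002, -0.852]]
contact_force: [0.7, 0.5, 0.5]
opening: 64.2
```

```bash
python3 snap2.py 34; python3 - <<'E'
import cv2,numpy as np
a=cv2.imread('pics/s34.png');b=cv2.imread('pics/t34.png')
cv2.imwrite('pics/z34.png',np.hstack([cv2.resize(b[150:210,228:272],None,fx=9,fy=9,interpolation=2),cv2.resize(a[170:230,280:340],(400,540),interpolation=2)]))
E
```

```text
26.8833 pos [499.9  19.3 214.5] d [ 92.9  14.3 -91.8] [0.7 0.5 0.5] 64.2 [ 0.004 -0.007  0.001]
```

View pics/z34.png

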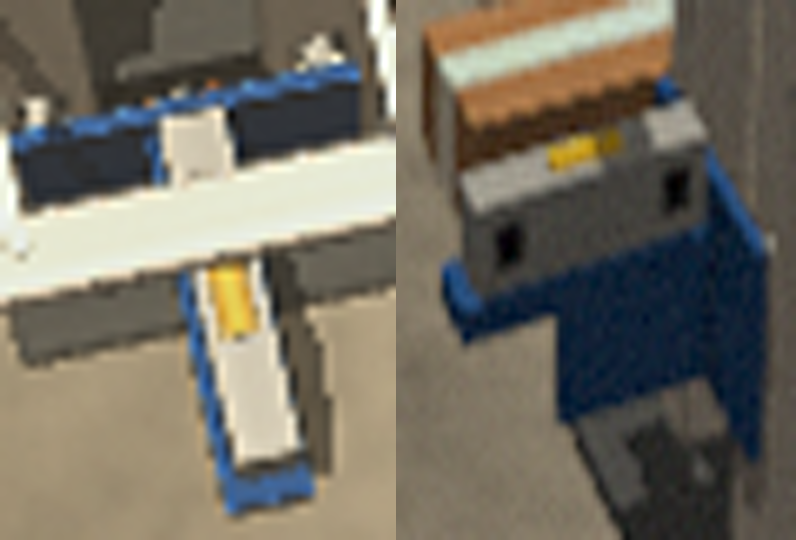

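View pics/s34.png

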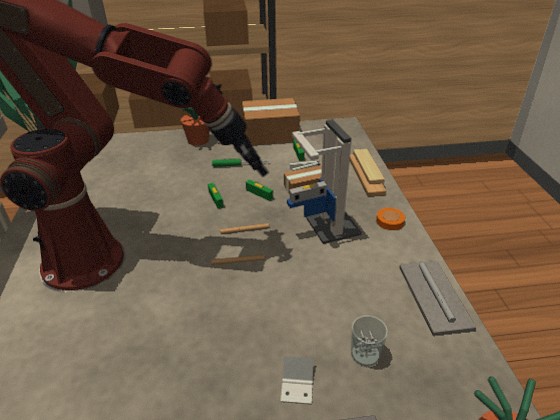

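View pics/t34.png

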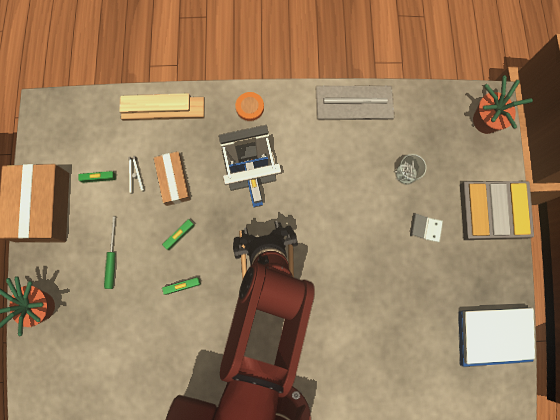

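```bash
python3 - <<'E'
import cv2,numpy as np
R=[]
for n in (18,24,30,34):
    b=cv2.imread(f'pics/t{n}.png')[150:180,228:272];a=cv2.imread(f'pics/s{n}.png')[172:226,300:345]
    R.append(np.vstack([cv2.resize(b,(195,130),interpolation=2),cv2.resize(a,(195,234),interpolation=2)]))
cv2.imwrite('pics/cmp.png',np.hstack(R))
# subpixel compare: blue plate near-edge vertical extents in side along cols 331..334, and top-edge rows in top
for n in (18,24,30,34):
    a=cv2.imread(f'pics/s{n}.png');h=cv2.cvtColor(a,cv2.COLOR_BGR2HSV)
    m=cv2.inRange(h,(100,110,30),(130,255,255))[172:226,300:345]
    t=cv2.imread(f'pics/t{n}.png');ht=cv2.cvtColor(t,cv2.COLOR_BGR2HSV)
    mt=cv2.inRange(ht,(100,110,90),(130,255,255))[150:180,228:272]
    print(n,'side cols',[(c+300,172+int(np.where(m[:,c])[0].min()),172+int(np.where(m[:,c])[0].max())) for c in (22,26,30,32,33,34) if m[:,c].any()],'top',[(c+228,150+int(np.where(mt[:,c])[0].min())) for c in (3,8,14,28,34,38) if mt[:,c].any()])
    o=cv2.inRange(ht,(3,150,120),(14,255,255))[140:175,228:272];print('  orange px',o.sum()//255)
E
```

```text
18 side cols [(322, 180, 211), (326, 185, 211), (330, 190, 218), (332, 193, 220), (333, 194, 220), (334, 195, 209)] top [(231, 164), (236, 163), (242, 161), (256, 158), (262, 157), (266, 156)]
  orange px 0
24 side cols [(322, 180, 211), (326, 185, 212), (330, 190, 219), (332, 193, 220), (333, 194, 220), (334, 195, 209)] top [(231, 164), (236, 163), (242, 161), (256, 158), (262, 157), (266, 156)]
  orange px 0
30 side cols [(322, 196, 211), (326, 187, 212), (330, 190, 217), (332, 193, 220), (333, 194, 220), (334, 196, 211)] top [(231, 164), (236, 163), (242, 162), (256, 159), (262, 158), (266, 157)]
  orange px 0
34 side cols [(322, 196, 211), (326, 195, 211), (330, 191, 217), (332, 194, 219), (333, 195, 220), (334, 196, 215)] top [(231, 165), (236, 163), (242, 162), (256, 159), (262, 158), (266, 157)]
  orange px 0
```

View pics/cmp.png

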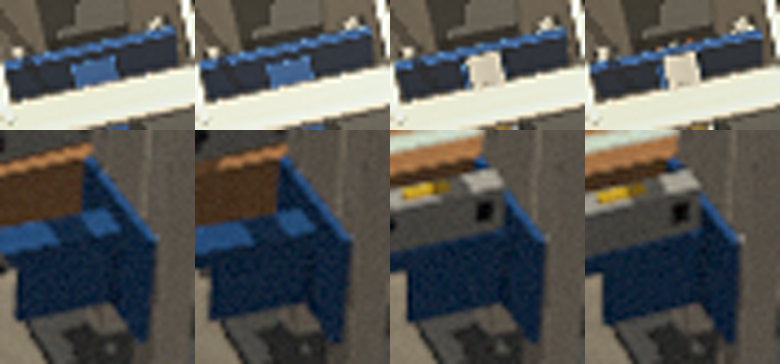

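```bash
python3 - <<'E'
import io,contextlib
with contextlib.redirect_stdout(io.StringIO()):
    from m5 import *
q=lambda u,v:(280+(u-396)*.15,170+v/9)
for n,p,yy in(('near top',(766,250),-49),('near bot',(755,460),-49),('far top',(665,80),51),('level rear bot near',(478,307),-9.5),('level rear top near',(468,212),-9.5),('level front top near',(706,140),-9.5),('level front bot near',(706,235),-9.5),('arm end near top',(465,318),-12),('gusset fb',(562,420),-3)): print(n,ony(a,q(*p),yy))
t=lambda u,v:(228+u/9,150+v/9)
print('level top',[rk(onz(b,*t(*p),158)) for p in((236,466),(302,452),(162,118),(230,108))])
print('arm end',[rk(onz(b,*t(*p),123)) for p in((230,512),(312,495))])
E
```

```text
near top [ -2.6 -49.  135.6]
near bot [ -1.9 -49.   57.5]
far top [ -2.3  51.  134. ]
level rear bot near [-108.9   -9.5  114.6]
level rear top near [-113.4   -9.5  149.9]
level front top near [-11.7  -9.5 151.6]
level front bot near [ -9.6  -9.5 116.7]
arm end near top [-115.4  -12.   113.9]
gusset fb [-68.5  -3.   57.2]
level top [array([-114.5,    9. ,  158. ]), array([-114.6,   -9.4,  158. ]), array([-14.4,   8. , 158. ]), array([-15.8, -10.9, 158. ])]
arm end [array([-120.4,   13.2,  123. ]), array([-120.8,  -10.2,  123. ])]
```

Call:
carry_out(
  series=[-10, 0, 8, 0, 0, 0, 0.5, -10, 0, 8, 0, 0, 0, 0.5, -10, 0, 8, 0, 0, 0, 0.5, -10, 0, 8, 0, 0, 0, 0.5, -5, 0, 4, 0, 0, 0, 0.5, 0, 0, 0, 0, 0, 0, 0.5, 0, 0, 0, 0, 0, 0, 0.5, 0, 0, 0, 0, 0, 0, 0.5],
)

```text
time_s: 27.65
position: [454.0, 18.9, 250.5]
tcp_rot: [[0.834, 0.196, 0.515], [0.168, -0.981, 0.101], [0.525, 0.003, -0.851]]
contact_force: [0.1, -0.1, 0.6]
opening: 63.9
```

```bash
python3 snap2.py 35; python3 - <<'E'
import cv2,numpy as np
for v,(y0,y1,x0,x1) in (('s',(160,235,285,345)),('t',(145,215,225,285))):
    p=cv2.imread(f'pics/{v}34.png')[y0:y1,x0:x1].astype(int);q=cv2.imread(f'pics/{v}35.png')[y0:y1,x0:x1].astype(int)
    print(v,'changed px',(abs(p-q).max(2)>60).sum())
a=cv2.imread('pics/s0.png') if 0 else cv2.imread('pics/top0.png').astype(int);b=cv2.imread('pics/t35.png').astype(int)
d=(abs(a-b).max(2)>60)
for n,(x,y) in dict(tumbler=(410,168),hinge=(428,228),clamp=(136,175),driver=(111,255),g1=(97,176),g2=(178,234),g3=(181,286)).items(): print(n,d[y-20:y+20,x-22:x+22].sum())
E
```

```text
27.65 pos [454.   18.9 250.5] d [ 138.8   14.7 -127.8] [ 0.1 -0.1  0.6] 63.9 [ 0.004 -0.005  0.005]
s changed px 0
t changed px 9
tumbler 0
hinge 0
clamp 0
driver 0
g1 0
g2 0
g3 0
```

View pics/c35.png

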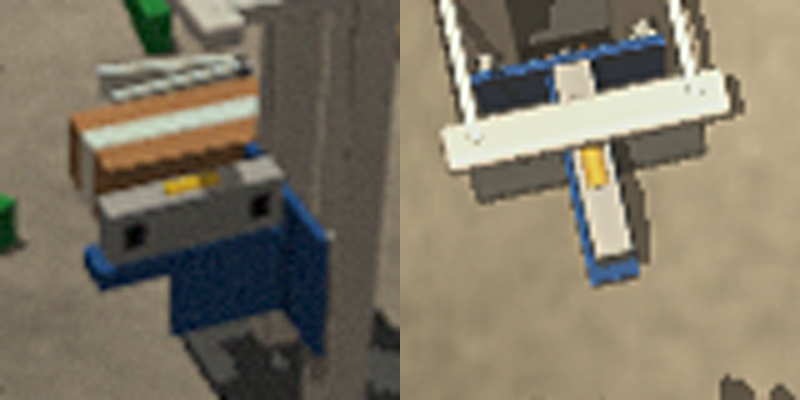

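```bash
python3 -c "
from h import *
print(bot.job_done())"
```

```text
the job is handed in; nothing more can be done
None
```

I hung the bracket in both slots and pressed it down. The spirit level then went on the arm, vial up, and I handed the job in at 27.7 s with the gripper well clear.

**Last checks that passed**
- **Bracket seated:** pressed with about 20 N, it settled about 1 mm and then stopped. The plate's lower edge reads 57.5 mm, about 59–60 mm after the side camera's 1.6–2.8 mm low bias; home is 60. The plate corners matched the home position, not the 10 mm high one. I could not see or hear the catch snap; I infer it from these readings.
- **Level still:** it stayed put after release. Two views 0.75 s apart showed no movement of the level or bracket in the side view; 9 pixels changed in the top view.
- **Other things:** in the top view, the tumbler, hinge, clamp, screwdriver and green levels had not moved. I did not check the dowels separately, but they were never approached.
- **Light bar:** no contact force appeared near it.

**Checks that disagreed or were off**
- **Fingertips:** they were about 28 mm farther back than the reported tool point. The first grasp closed above the bracket's arm, and I redid it with a correction.
- **Level off-centre:** it lies about 2 mm towards −y and 0.5–1° askew. Lengthwise it is within about 2 mm of the middle.
- **Bracket lean:** with the level on, the plate's top leans out 1–2 mm (about 1°), which fits the stated play. The side view puts the arm's outer end a few millimetres low, in line with that lean.

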